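Level the desk supply board and put its things back

ROBOT

A 6-joint arm with a two-finger parallel gripper is mounted at the origin on a cart in front of the work surface, level with it; the furniture and walls round the work are solid. World frame = base frame: x ahead of the robot, y to its left, z up, the work surface at z = 0. Lengths are in m, angles in rad, forces in N, time in s.
With the tool pointing down it reaches from about 0.25 to 0.775 m from the base axis. Payload 4 kg.
Tool frame: the origin (TCP) lies at the centre of the arm's flange, where the gripper is bolted on; the fingertips stand ahead of it and the grasp point (between the pads) lies 180 mm ahead of it (robot.tcp_to_tips is the z of the fingertips in the tool frame, in m); z points along the fingers, y is the direction in which the jaws open and shut (so a half turn about z gives the same grasp; the last joint's range is limited). The gripper opens to 94 mm and grips with 3 to 60 N. Pads are 16 mm wide; open, the fingers measure 119 mm over their backs; the gripper's body (75 mm by 177 mm) begins 78 mm behind the grasp point.
Start: joints at [1.189, 0.087, 1.371, -0, 1.684, -0.103], TCP at [0.151, 0.529, 0.405] pointing down, gripper open.
Joint ranges: [-3.1, 3.1], [-0.76, 2.03], [0.27, 2.55], [-1.08, 4.22], [0.17, 2.65], [-2.57, 2.57]. Speed limits (rad/s): [2.79, 2.79, 3.14, 3.14, 3.14, 3.14].

INTERFACE

Orientations are given as [roll, pitch, yaw] about the fixed x, y, z axes, in that order (R = Rz(yaw) Ry(pitch) Rx(roll)).
In Python, from bench import robot gives the robot as it stands.
- The arm moves only by the tool move_arm, never from a script. Its argument "increments" is a list that holds one entry, the list of rows, each a list of 7 numbers: the opening, from 0 (shut) to 1 (fully open), then the shift along the tool's x, y, z as a fraction of full scale, then the turn, a rotation vector about the tool's x, y, z as a fraction of full scale. In form: [[[jaw, dx, dy, dz, rx, ry, rz], ...]]. A call has 1 to 8 rows; each row is the pose to reach, as a shift and turn from the pose commanded when the call began, along the tool's axes at that moment; what a row does not reach only later rows make up. Full scale, the value 1, is 0.1 m for a shift and pi/2 rad for a turn. A row lasts 1/12 s, in which the tool goes at most 41.7 mm and 7.16 degrees, less where a joint would pass 70% of its speed; a pose out of reach is approached as far as the arm can. A call with a number of a shift or a turn outside -1 to 1 is refused whole. A call with a gripper value outside its range is refused whole. The fingers move at their own pace and stop on an object; the grip force is fixed at half the most. Time passes only in rows, so rows that repeat a pose let the fingers close. It gives the time, the measured TCP pose, the force and the opening at its end, in the units of the state.
- robot.get_obs(): the state, without advancing time (a new reading comes with each control period).
- robot.snapshot(name): name is "scene" or "side" or "wrist"; returns (picture, depth): 420x560x3 uint8, red, green, blue; 420x560 float32, m along the optical axis (not along the pixel's ray), 0 where there is no reading.
- robot.camera_params(name): a dict with "mtx" (3x3 intrinsics, pixels), "k1" (the pictures are not rectified: a ray, as slopes to the right and down, at radius r is drawn at 1 + k1 r^2 times it, then the intrinsics apply), "R" (3x3) and "t" (3): a world point X has camera coordinates R X + t. Camera axes: x right, y down, z forward; pixel columns grow to the right and rows downward; lengths in m; the calibration is good to about 2 mm. A picture is of the moment at which its call begins: read the wrist's pose just before it. camera_params takes no time and is no camera call; for the wrist camera it gives the pose at the moment of the call.
- robot.close_job(): hands the job in, once; it reports no verdict.
The state is a dict: "time": time; "joint_positions": joint angles; "qvel": joint speeds; "joint_torque": joint torques, N m; "tool_pos": TCP position; "ee_rot": TCP orientation; "wrist_force": force on the tool from outside, world axes, zero at the start; "wrist_torque": the same for the moment, N m; "width": finger opening in m.
Only numpy, scipy, OpenCV 4.12 (cv2) and the standard library are available. Lean on these libraries where they do the work, as an engineer would, in place of code of your own. Each camera call takes 0.05 s, during which the arm holds its last target.

TASK

The little wooden supply board on its steel stand sits tilted: loosen the big hex jam nut on its levelling screw by at least a sixth of a turn, turn the screw by the smaller hex head on top until the board is level (flush with the two round posts at its sides), then tighten the nut fully down again. Only when the board is level, stand the supplies that are out on the desk (some of: tape roll, stapler, rubber stamp, glue stick) upright on the board, each on the grey patch of its own shape, and leave the calculator, the note block and the mug where they are.

Things in the scene. Friction and masses are not known exactly. Their poses are not given: they have to be found in the camera images.
- board (a joint): tilt of the board about a level axis under its middle line, across the stand, rad; 0 = level, positive = front edge (towards the robot) too high. It starts 0.039 to 0.056 too high and is driven only by the screw: 0.01158 rad less for every rad the screw turns counter-clockwise seen from above (front comes down). Loads and light touches do not move it
- nut (a joint): turn of the jam nut, rad; 0 = tight against its boss (a hard stop), grows as the nut is turned counter-clockwise seen from above (loosened), up to 2.4; starts at 0 to 0.08. The nut climbs 1.9 mm per rad. Friction about 0.1 N m; it stays where it is left
- screw (a joint): turn of the adjuster screw, rad; grows counter-clockwise seen from above; 0 = board level, starts at -4.8 to -3.4, ends of travel -5.6 and 2. The screw does not rise or sink. Friction about 0.12 N m; it stays where it is left
- nut_mid (a point): centre of the jam nut: a steel hexagon 50 mm across flats (58 mm across corners), 18 mm high, upright axis (tilted with the board by up to 0.06 rad), on a 38 mm wide, 12 mm high boss on the board's front tongue; the tongue's top is 21 mm below this point when the nut is tight. Its x axis is square to one pair of flats (the others lie 60 and 120 degrees round). Take it from above with the fingers outside the smaller screw head that stands above it
- screw_head (a point): centre of the adjuster screw's head: a steel hexagon 28 mm across flats (32 mm across corners), 24 mm high, straight above the nut on a 16 mm shaft; it turns with the screw. Its top is 104 mm above the desk, its underside 80 mm; the top of the nut is 59 mm above the desk when tight and level, up to 72 mm when loosened and tilted. Its x axis is square to one pair of flats (the others lie 60 and 120 degrees round)
- board_mid (a point): middle of the board's top face, 29 mm above the desk; the board is 200 mm (x, front to back) by 330 mm (y) by 14 mm, plain wood; x points away from the robot, z up square to the board. A 56 mm wide tongue at its front carries nut and screw, whose axis is at x = -165 mm, y = 0. Two 14 mm round aluminium posts stand 175 mm to either side of the middle line; their tops are flush with the board when it is level
- spot_tape (a point): centre of the ring-shaped grey patch, 104 mm across, on the board's top face: place of the tape roll
- spot_stapler (a point): centre of the long grey patch, 145 x 40 mm, long side along its x axis (front to back): place of the stapler
- spot_stamp (a point): centre of the small rectangular grey patch, 56 x 34 mm, long side along its x axis: place of the rubber stamp
- spot_glue (a point): centre of the small round grey patch, 31 mm across: place of the glue stick
- tape_mid (a point): centre of the roll of packing tape, lying flat: 102 mm across, 45 mm high, hole 64 mm across, so a wall about 19 mm thick (radius 32 to 51 mm) that can be pinched from above with one finger in the hole. Which way round does not matter
- stapler_mid (a point): centre (half-way up, 23.5 mm above its underside) of the stapler: 141 mm long along its y axis, base 36 mm wide (x) and 9 mm high, above it the arm 26 mm wide from 28 to 46 mm above the underside; grip the arm across x. The arm does not open. Either end may face the front
- stamp_mid (a point): centre (34 mm above its underside) of the rubber stamp: wooden foot 30 mm (x) by 52 mm (y) by 17 mm, round handle 27 mm across above it to 68 mm. Either end may face the front
- tape_roll: the tape roll (origin under its centre); all four supplies stand upright on the desk beside the stand at the start, none nearer to the robot than 0.42 m; of the four, two to four are present
- stapler: the stapler (origin under its centre)
- rubber_stamp: the rubber stamp (origin under its centre)
- glue_stick: the glue stick (origin under its centre)
- mug: a mug standing on the left of the desk, 78 mm wide, 101 mm high, origin under it: leave alone
- calculator: a desk calculator, 98 x 152 x 21 mm, lying in front of the stand, origin under it: leave alone
- notes_yellow: a block of sticky notes, 51 x 52 x 14 mm, lying in front of the stand, origin under it: leave alone
- glue_mid (a point): centre (46.5 mm above its underside) of the standing glue stick: round, 26 mm across, 93 mm high. Which way round does not matter
Not all that is in view belongs to the job. What is shaped like the tape_roll but orange or purple is not meant.

How it is judged:
On the way, in this order (a step that is already met when the one before it is completed fails the run):
1. the jam nut is loosened by at least 1.0 rad (about a sixth of a turn) (value of joint nut above 1 rad), for 0.2 s.
2. with the nut still loose (over 0.6 rad), the board is brought level within 0.01 rad (value of joint nut above 0.6 rad and value of joint board between -0.01 and 0.01 rad), for 0.3 s.
3. with the board still level within 0.01 rad, the nut is tightened down to within 0.15 rad of its stop (value of joint nut below 0.15 rad and value of joint board between -0.01 and 0.01 rad), for 0.2 s.
At the end, for the whole second after the job is handed in: The board is level within 0.01 rad, the nut is within 0.15 rad of tight, and every supply that is present stands upright (within 0.1 rad), at rest on the board, its centre within 12 mm of the centre of its own patch; stapler and rubber stamp lie along their patches within 0.2 rad, either way round (all of step 3 and horizontal distance between tape_mid and spot_tape below 0.012 m and z of tape_mid in the frame of spot_tape between 0.0165 and 0.0285 m and angle between each of tape_mid, stapler_mid, stamp_mid, glue_mid's own z axis and vertical below 0.1 rad and linear speed of each of tape_roll, stapler, rubber_stamp, glue_stick below 0.02 m/s and horizontal distance between stapler_mid and spot_stapler below 0.012 m and z of stapler_mid in the frame of spot_stapler between 0.0175 and 0.0295 m and angle between the y axis of stapler_mid and the x axis of spot_stapler, either way round below 0.2 rad and horizontal distance between stamp_mid and spot_stamp below 0.012 m and z of stamp_mid in the frame of spot_stamp between 0.028 and 0.04 m and angle between the y axis of stamp_mid and the x axis of spot_stamp, either way round below 0.2 rad and horizontal distance between glue_mid and spot_glue below 0.012 m and z of glue_mid in the frame of spot_glue between 0.0405 and 0.0525 m); the robot touches nothing.
It fails at once if one of the things is put on the board while the board is still clearly tilted (more than 0.02 rad) (((x of tape_mid in the frame of board_mid between -0.1 and 0.1 m and y of tape_mid in the frame of board_mid between -0.165 and 0.165 m and z of tape_mid in the frame of board_mid below 0.0305 m) or (x of stapler_mid in the frame of board_mid between -0.1 and 0.1 m and y of stapler_mid in the frame of board_mid between -0.165 and 0.165 m and z of stapler_mid in the frame of board_mid below 0.0315 m) or (x of stamp_mid in the frame of board_mid between -0.1 and 0.1 m and y of stamp_mid in the frame of board_mid between -0.165 and 0.165 m and z of stamp_mid in the frame of board_mid below 0.042 m) or (x of glue_mid in the frame of board_mid between -0.1 and 0.1 m and y of glue_mid in the frame of board_mid between -0.165 and 0.165 m and z of glue_mid in the frame of board_mid below 0.0545 m)) and (value of joint board above 0.02 rad or value of joint board below -0.02 rad)).
It fails at once if the mug, the calculator or the note block is pushed more than 40 mm away (distance of any of mug, calculator, notes_yellow from where it was at the start of the episode above 0.04 m).
Of tape_roll, stapler, rubber_stamp, glue_stick only 2 to 4 are there at a start; the rules pass over those that are not, and their reading is None.
At some moment in a run one of tape_roll, stapler may be knocked a few centimetres aside while the robot is not near it.
It also fails if it takes over 210 s, if anything falls off the work surface, if the arm or the gripper's body presses on something with over 40 N, if the wrist force passes 120 N, or if a joint passes its speed limit or range.

## Working session

There is one attempt and no reset: what is moved stays moved. The work goes in short steps, Python scripts to look and compute and a tool call to move; the robot and the scene stay as the last step left them, time stands still between calls to the robot, and variables do not carry over. Pictures are saved under pics/ and viewed, and the job is handed in when it is done.

Besides the shell and the picture viewer there is one more tool, called after "Call:" in YAML: its name, and indented under it one key for each argument. move_arm: Moves the arm, as the interface text tells. Its arguments: {"type":"object","properties":{"increments":{"type":"array","items":{"type":"array","items":{"type":"array","items":{"type":"number","minimum":-1,"maximum":1}}}}},"required":["increments"]}

```bash
ls; mkdir -p pics
cat > h.py <<'E'
import numpy as np, cv2
from bench import robot
from scipy.spatial.transform import Rotation as Ro
def snap(name,fn):
    P=robot.camera_params(name); im,d=robot.snapshot(name)
    cv2.imwrite('pics/'+fn+'.png',im[:,:,::-1]); np.savez('pics/'+fn+'.npz',im=im,d=d,**{k:np.array(v) for k,v in P.items()})
    return im,d,P
def load(fn):
    z=np.load('pics/'+fn+'.npz'); return z['im'],z['d'],{k:z[k] for k in('mtx','k1','R','t')}
def rays(P,uv):
    uv=np.asarray(uv,float).reshape(-1,2); M=np.array(P['mtx'])
    xd=(uv-[M[0,2],M[1,2]])/[M[0,0],M[1,1]]
    x=xd.copy()
    for _ in range(20): x=xd/(1+float(P['k1'])*(x**2).sum(1,keepdims=True))
    return np.c_[x,np.ones(len(x))]
def plane(P,uv,z):
    r=rays(P,uv)@np.array(P['R']); c=-np.array(P['R']).T@np.array(P['t'])
    return c+r*((z-c[2])/r[:,2])[:,None]
def dep(P,uv,d):
    uv=np.asarray(uv).reshape(-1,2).astype(int); r=rays(P,uv)
    X=r*d[uv[:,1],uv[:,0]][:,None]; return (X-np.array(P['t']))@np.array(P['R'])
def proj(P,X):
    X=np.asarray(X,float).reshape(-1,3); c=X@np.array(P['R']).T+np.array(P['t']); s=c[:,:2]/c[:,2:]
    s=s*(1+float(P['k1'])*(s**2).sum(1,keepdims=True)); M=np.array(P['mtx']); return s*[M[0,0],M[1,1]]+[M[0,2],M[1,2]]
def cloud(P,d):
    v,u=np.mgrid[0:d.shape[0],0:d.shape[1]]; X=dep(P,np.c_[u.ravel(),v.ravel()],d).reshape(*d.shape,3); X[d==0]=np.nan; return X
def goto(pos,yaw):
    "print increments for downwards tool, tool yaw: R=Rz(yaw)Rx(pi)"
    o=robot.get_obs(); R0=Ro.from_euler('xyz',o['ee_rot']); 
    R1=Ro.from_euler('z',yaw)*Ro.from_euler('x',np.pi)
    dp=R0.inv().apply(np.array(pos)-o['tool_pos'])/0.1; rv=(R0.inv()*R1).as_rotvec()/(np.pi/2)
    print('shift',dp.round(3),'turn',rv.round(4)); return dp,rv
def st():
    o=robot.get_obs(); print({k:np.round(o[k],4).tolist() for k in o})
E
python3 - <<'E'
from h import *
st()
print(robot.tcp_to_tips)
for n in('scene','side','wrist'):
    im,d,P=snap(n,n+'0'); print(n,P)
E
```

```text
pics
{'time': 0.0, 'joint_positions': [1.1889, 0.088, 1.3722, -0.0, 1.6836, -0.1031], 'qvel': [-0.0005, 0.0005, -0.0002, 0.0007, -0.0009, 0.0002], 'joint_torque': [0.0002, -34.0177, -30.2427, 0.0717, 0.0329, -0.0002], 'tool_pos': [0.1513, 0.5287, 0.4035], 'ee_rot': [-3.1394, -0.0002, 2.8628], 'wrist_force': [0.4562, -0.0894, 0.6702], 'wrist_torque': [-0.0321, 0.0668, 0.0232], 'width': 0.0943}
0.1992
scene {'mtx': array([[418.38525047,   0.        , 288.78964001],
       [  0.        , 418.38525047, 211.65042828],
       [  0.        ,   0.        ,   1.        ]]), 'k1': 0.0029259354377295863, 'R': array([[ 0.86807209, -0.49642016,  0.00422705],
       [-0.33327398, -0.58905276, -0.73616934],
       [ 0.36793926,  0.63763929, -0.67678419]]), 't': array([-0.38735072,  0.29482752,  1.0330603 ])}
side {'mtx': array([[467.97123268,   0.        , 278.0858453 ],
       [  0.        , 467.97123268, 207.65864114],
       [  0.        ,   0.        ,   1.        ]]), 'k1': 0.027543671360284693, 'R': array([[ 0.84110544, -0.54081398, -0.00786642],
       [-0.22138968, -0.33097552, -0.91730138],
       [ 0.49348581,  0.77328872, -0.39811595]]), 't': array([-0.36533796,  0.2243609 ,  1.1151934 ])}
wrist {'mtx': array([[335.97270822,   0.        , 280.47929825],
       [  0.        , 335.97270822, 208.43915916],
       [  0.        ,   0.        ,   1.        ]]), 'k1': -0.0761936811997268, 'R': array([[ 0.27441912,  0.961609  , -0.00151029],
       [ 0.92198985, -0.26266598,  0.28450183],
       [ 0.27318282, -0.07946521, -0.95867431]]), 't': array([-0.54912724, -0.02949617,  0.39220076])}
```

View pics/scene0.png

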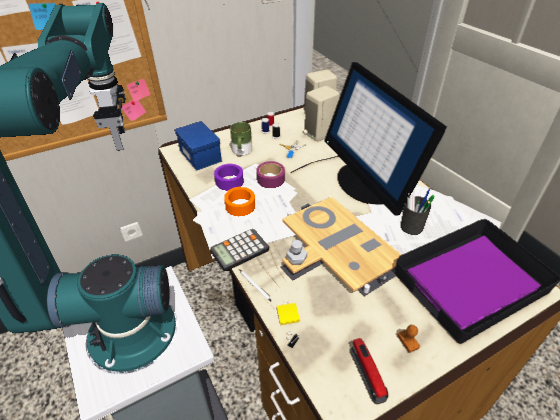

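View pics/side0.png

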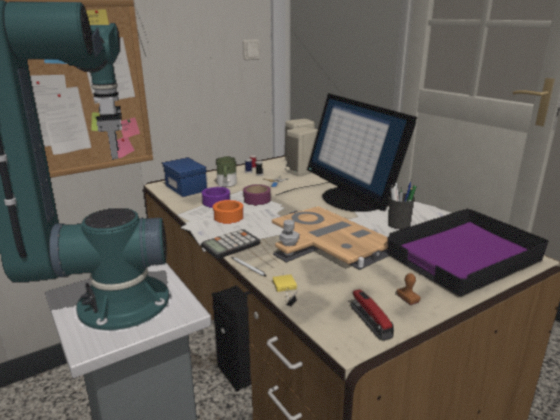

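View pics/wrist0.png

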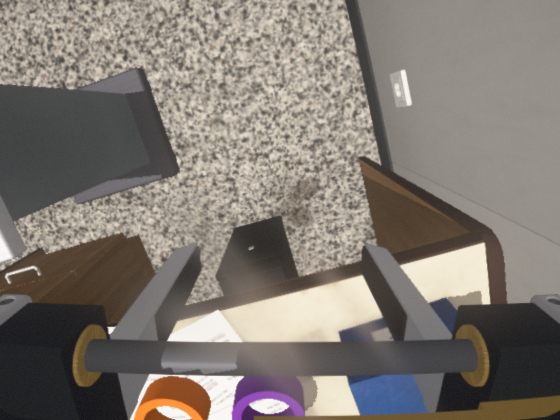

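Run:
```python
from h import *
im,d,P=load('scene0')
a=cv2.resize(im[90:230,150:330],None,fx=4,fy=4,interpolation=cv2.INTER_CUBIC)
b=cv2.resize(im[190:400,230:440],None,fx=2.8,fy=2.8,interpolation=cv2.INTER_CUBIC)
cv2.imwrite('pics/a.png',a[:,:,::-1]);cv2.imwrite('pics/b.png',b[:,:,::-1])
for n,p in dict(head=(296,241),tape=(270,174),stamp=(411,330),stap=(366,362),board=(340,255),bc=(302,206),glue=(269,116),mug=(240,135)).items(): print(n,dep(P,[p],d).round(3))
```

```text
head [[ 0.457 -0.019  0.102]]
tape [[0.592 0.39  0.004]]
stamp [[ 0.562 -0.363  0.067]]
stap [[ 0.434 -0.366  0.044]]
board [[ 0.571 -0.071  0.034]]
bc [[0.587 0.162 0.029]]
glue [[0.746 0.687 0.045]]
mug [[0.555 0.551 0.089]]
```

View pics/a.png

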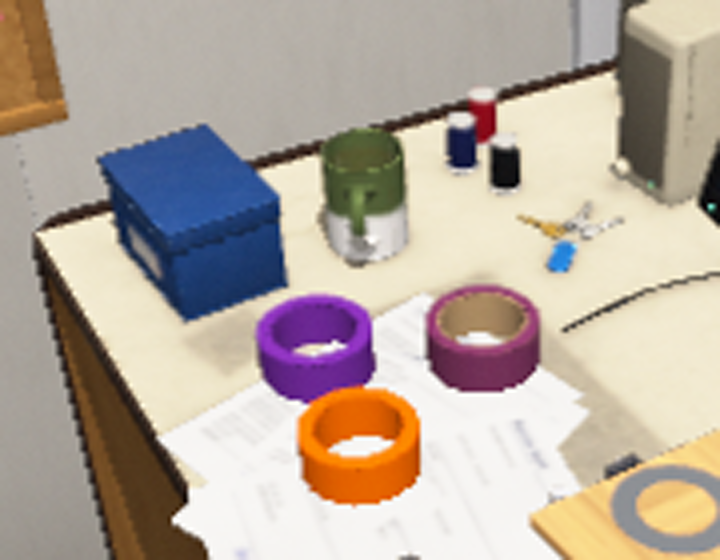

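View pics/b.png

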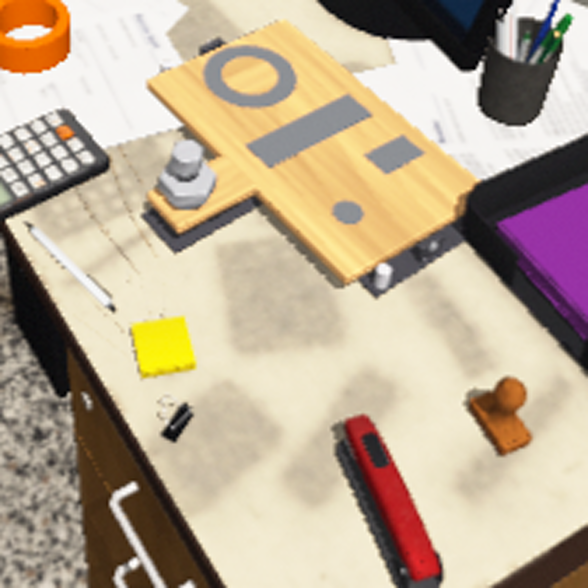

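Run:
```python
from h import *
im,d,P=load('wrist0')
o=robot.get_obs(); R0=Ro.from_euler('xyz',o['ee_rot'])
c=-P['R'].T@P['t']; print('cam in tool',R0.inv().apply(c-o['tool_pos']).round(3),'axes rows in tool',R0.inv().apply(P['R']).round(3).tolist())
for s in('scene0','side0'):
    im,d,P=load(s); X=cloud(P,d); hsv=cv2.cvtColor(im,cv2.COLOR_RGB2HSV)
    B=(np.abs(X[...,0]-.6)<.3)&(np.abs(X[...,1])<.28)
    wood=B&(hsv[...,1]>70)&(hsv[...,0]>8)&(hsv[...,0]<28)&(X[...,2]>.018)&(X[...,2]<.05)&(X[...,0]>.52)
    p=X[wood]; A=np.c_[p[:,:2],np.ones(len(p))]; k=np.linalg.lstsq(A,p[:,2],rcond=None)[0]
    for _ in range(5):
        r=p[:,2]-A@k; g=np.abs(r)<.006; k=np.linalg.lstsq(A[g],p[g,2],rcond=None)[0]
    print(s,wood.sum(),'plane',k.round(4))
    rect=cv2.minAreaRect((p[g][:,:2]*1000).astype(np.float32)); print(rect)
    h=B&(X[...,2]>.095)&(np.abs(X[...,0]-.46)<.05)&(np.abs(X[...,1])<.06); print('head',X[h].mean(0), X[h].max(0),X[h].min(0),h.sum())
```

```text
cam in tool [ 0.084 -0.     0.02 ] axes rows in tool [[0.001, 1.0, -0.0], [-0.959, 0.001, -0.285], [-0.285, 0.0, 0.959]]
scene0 4252 plane [-0.0455 -0.0029  0.0566]
((616.9401245117188, -10.689895629882812), (203.00527954101562, 332.0919494628906), 5.392230987548828)
head [ 0.45107421 -0.02945255  0.1021324 ] [ 0.46834561 -0.01249637  0.10615219] [ 0.4385647  -0.04206424  0.09513071] 89
side0 2431 plane [-0.0438 -0.0015  0.0575]
((615.337646484375, -13.252944946289062), (198.04098510742188, 346.6682434082031), 4.169821262359619)
head [ 0.44958865 -0.03228256  0.10281295] [ 0.46632879 -0.0134488   0.10738719] [ 0.43549187 -0.04526543  0.0950597 ] 73
```

Run:
```python
from h import *
goto([.453,-.026,.38],1.6)
```

```text
shift [-4.427 -4.502  0.245] turn [-1.000e-03  6.000e-04  8.039e-01]
```

Call:
move_arm:
  increments:
    - [[1,-0.9,-0.9,0.05,0,0,0],[1,-0.9,-0.9,0.05,0,0,0],[1,-0.9,-0.9,0.05,0,0,0],[1,-0.9,-0.9,0.05,0,0,0]]

```text
time: 0.48
tool_pos: [0.215, 0.4135, 0.3989]
ee_rot: [-3.138, 0.002, 2.858]
wrist_force: [0.1, 1.0, -0.3]
width: 0.0938
```

Call:
move_arm:
  increments:
    - [[1,-0.9,-0.9,0.05,0,0,0],[1,-0.9,-0.9,0.05,0,0,0],[1,-0.9,-0.9,0.05,0,0,0],[1,-0.9,-0.9,0.05,0,0,0]]

```text
time: 0.82
tool_pos: [0.277, 0.3023, 0.3944]
ee_rot: [-3.139, 0.002, 2.855]
wrist_force: [-0.4, 0.6, 0.4]
width: 0.0938
```

Call:
move_arm:
  increments:
    - [[1,-0.9,-0.9,0.05,0,0,0],[1,-0.9,-0.9,0.05,0,0,0],[1,-0.9,-0.9,0.05,0,0,0],[1,-0.9,-0.9,0.05,0,0,0]]

```text
time: 1.15
tool_pos: [0.3389, 0.1909, 0.3893]
ee_rot: [-3.139, 0.002, 2.854]
wrist_force: [0.3, 0.3, 0.7]
width: 0.0943
```

Call:
move_arm:
  increments:
    - [[1,-0.9,-0.9,0.05,0,0,0],[1,-0.9,-0.9,0.05,0,0,0],[1,-0.9,-0.9,0.05,0,0,0],[1,-0.9,-0.9,0.05,0,0,0]]

```text
time: 1.48
tool_pos: [0.4006, 0.08, 0.3841]
ee_rot: [-3.139, 0.001, 2.855]
wrist_force: [0.1, -0.3, 0.1]
width: 0.0939
```

Call:
move_arm:
  increments:
    - [[1,-0.83,-0.9,0.05,0,0,0.6],[1,-0.83,-0.9,0.05,0,0,0.6],[1,-0.83,-0.9,0.05,0,0,0.6],[1,-0.83,-0.9,0.05,0,0,0.6],[1,-0.83,-0.9,0.05,0,0,0.6],[1,-0.83,-0.9,0.05,0,0,0.6],[1,-0.83,-0.9,0.05,0,0,0.6],[1,-0.83,-0.9,0.05,0,0,0.6]]

```text
time: 2.15
tool_pos: [0.4539, -0.0242, 0.3795]
ee_rot: [3.141, -0.001, 1.916]
wrist_force: [-0.1, -0.4, -0.5]
width: 0.094
```

Run:
```python
from h import *
st(); goto([.453,-.026,.38],1.6)
im,d,P=snap('wrist','w1')
```

```text
{'time': 2.15, 'joint_positions': [-0.1785, -0.1213, 1.6259, 0.0013, 1.6376, -0.5236], 'qvel': [0.0048, -0.0026, -0.0008, -0.0019, 0.0009, 0.7417], 'joint_torque': [-0.1259, -24.7828, -30.0716, 0.0578, 0.0464, -0.2966], 'tool_pos': [0.4539, -0.0242, 0.3795], 'ee_rot': [3.1415, -0.0015, 1.9159], 'wrist_force': [-0.102, -0.3823, -0.4911], 'wrist_torque': [-0.0345, 0.002, 0.0078], 'width': 0.094}
shift [-0.014 -0.014 -0.005] turn [-1.000e-04 -9.000e-04  2.011e-01]
```

View pics/w1.png

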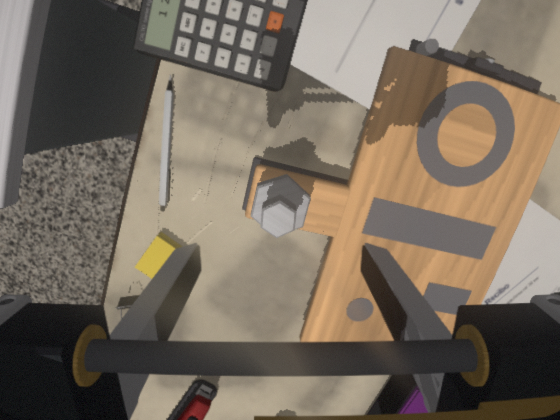

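Run:
```python
from h import *
im,d,P=snap('wrist','w2'); st()
c=cv2.resize(im[150:260,225:345],None,fx=6,fy=5.4,interpolation=cv2.INTER_CUBIC)
c=cv2.resize(im[155:255,230:350],None,fx=6,fy=6,interpolation=cv2.INTER_CUBIC)
cv2.imwrite('pics/c.png',c[:,:,::-1])
X=cloud(P,d)
h=(np.abs(X[...,0]-.453)<.05)&(np.abs(X[...,1]+.026)<.05)
for lo,hi in((.098,.11),(.055,.075)):
    m=h&(X[...,2]>lo)&(X[...,2]<hi); p=X[m]; print(m.sum(),np.median(p,0))
    A=np.c_[p[:,:2],np.ones(len(p))]; print(np.linalg.lstsq(A,p[:,2],rcond=None)[0])
    hull=cv2.convexHull((p[:,:2]*1e4).astype(np.float32))[:,0]/1e4; print(cv2.minAreaRect((p[:,:2]*1e4).astype(np.float32)),)
    # support widths per direction
    for a in range(0,180,5):
        n=np.array([np.cos(np.radians(a)),np.sin(np.radians(a))]); s=p[:,:2]@n; print(a,round((np.percentile(s,99.5)-np.percentile(s,.5))*1e3,1),end='; ')
    print()
```

```text
{'time': 2.25, 'joint_positions': [-0.1786, -0.1216, 1.626, 0.0011, 1.6376, -0.5297], 'qvel': [-0.0049, -0.0034, 0.0021, -0.0051, -0.0004, -0.0698], 'joint_torque': [-0.157, -24.848, -30.087, 0.052, 0.0465, 0.4021], 'tool_pos': [0.4538, -0.0242, 0.3795], 'ee_rot': [3.1415, -0.0011, 1.922], 'wrist_force': [0.17, 0.2722, -0.9889], 'wrist_torque': [-0.0292, 0.0544, 0.0034], 'width': 0.0941}
1035 [ 0.45177537 -0.025252    0.10366019]
[ 0.01309255 -0.03151699  0.09676944]
((4520.88037109375, -264.3306579589844), (280.0008544921875, 320.0431213378906), 14.640667915344238)
0 28.7; 5 28.4; 10 27.8; 15 27.6; 20 27.5; 25 28.2; 30 28.7; 35 29.2; 40 29.6; 45 29.8; 50 29.7; 55 29.4; 60 28.9; 65 28.7; 70 28.2; 75 27.7; 80 28.2; 85 28.6; 90 29.0; 95 29.4; 100 29.7; 105 29.7; 110 29.6; 115 29.3; 120 28.9; 125 28.6; 130 28.1; 135 27.8; 140 28.2; 145 28.6; 150 29.1; 155 29.3; 160 29.5; 165 29.4; 170 29.3; 175 29.1; 
1455 [ 0.44989995 -0.01468717  0.06630073]
[-0.02266237 -0.04442775  0.07534012]
((4531.56640625, -218.9007568359375), (505.481689453125, 488.3315734863281), 6.752976417541504)
0 51.0; 5 49.8; 10 50.1; 15 51.3; 20 52.5; 25 53.3; 30 53.8; 35 54.0; 40 54.1; 45 53.7; 50 53.0; 55 52.0; 60 50.8; 65 49.7; 70 49.2; 75 48.8; 80 48.5; 85 48.0; 90 47.2; 95 46.1; 100 45.5; 105 45.8; 110 46.9; 115 47.7; 120 48.4; 125 48.8; 130 50.1; 135 51.6; 140 52.8; 145 53.6; 150 54.1; 155 54.4; 160 54.2; 165 53.8; 170 53.0; 175 51.9;
```

View pics/c.png

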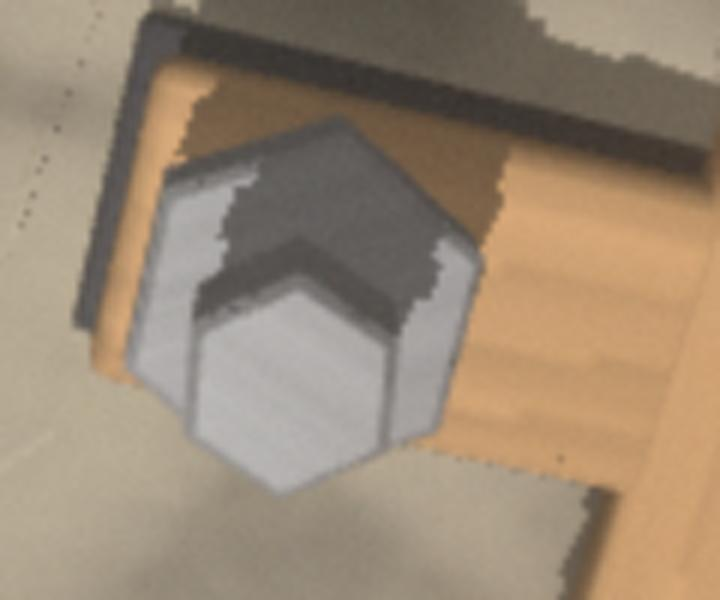

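```bash
cat >> h.py <<'E'
def gotoR(g,yaw,n=(0,0,1),L=.18):
    "grasp point g, tool axis -n, yaw -> increments"
    o=robot.get_obs(); R0=Ro.from_euler('xyz',o['ee_rot'])
    n=np.array(n,float); n/=np.linalg.norm(n)
    tilt=Ro.align_vectors([n],[[0,0,1]])[0]
    R1=tilt*Ro.from_euler('z',yaw)*Ro.from_euler('x',np.pi)
    dp=R0.inv().apply(np.array(g)+L*n-o['tool_pos'])/0.1; rv=(R0.inv()*R1).as_rotvec()/(np.pi/2)
    print('shift',dp.round(3),'turn',rv.round(4),'target',(np.array(g)+L*n).round(4)); return dp,rv
def grasp():
    o=robot.get_obs(); R0=Ro.from_euler('xyz',o['ee_rot']); print('grasp pt',(o['tool_pos']+R0.apply([0,0,.18])).round(4),'yaw',round(o['ee_rot'][2],4),'w',round(o['width'],4),'t',o['time'],'F',np.round(o['wrist_force'],1),'T',np.round(o['wrist_torque'],2))
E
python3 - <<'E'
from h import *
im,d,P=load('w2')
X=cloud(P,d)
h=(np.abs(X[...,0]-.453)<.05)&(np.abs(X[...,1]+.026)<.05)
p=X[h&(X[...,2]>.055)&(X[...,2]<.075)]
for a in (6,66,126):
    n=np.array([np.cos(np.radians(a)),np.sin(np.radians(a))]); s=p[:,:2]@n
    print(a,np.percentile(s,[.5,99.5]), 'head c',np.dot(n,[.452,-.0264]))
# board plane from this view & edges
hsv=cv2.cvtColor(im,cv2.COLOR_RGB2HSV)
w=(X[...,2]>.015)&(X[...,2]<.05)&(X[...,0]>.5)&(X[...,0]<.75)&(np.abs(X[...,1]+.01)<.2)
p=X[w]; A=np.c_[p[:,:2],np.ones(len(p))]; print(np.linalg.lstsq(A,p[:,2],rcond=None)[0])
gotoR([.452,-.026,.12],np.radians(96),(.045,.004,1))
E
```

```text
6 [0.42356219 0.47339536] head c 0.44676434527619346
66 [0.13615059 0.18560085] head c 0.15972736258849704
126 [-0.31159559 -0.26275967] head c -0.2870369826876964
[-0.04026701 -0.00703218  0.05396698]
shift [-0.033  0.056  0.797] turn [0.0285 0.0033 0.1569] target [ 0.4601 -0.0253  0.2998]
```

Call:
move_arm:
  increments:
    - [[1,-0.03,0.07,0.75,0.028,0.003,0.157],[1,-0.03,0.07,0.75,0.028,0.003,0.157],[1,-0.03,0.07,0.75,0.028,0.003,0.157],[1,-0.03,0.07,0.75,0.028,0.003,0.157]]

```text
time: 2.58
tool_pos: [0.4607, -0.0252, 0.303]
ee_rot: [-3.093, -0.001, 1.679]
wrist_force: [0.7, 0.5, -0.5]
width: 0.0944
```

Run:
```python
from h import *
st();grasp()
gotoR([.4535,-.026,.06],np.radians(96),(.044,.004,1))
```

```text
{'time': 2.5833, 'joint_positions': [-0.1735, -0.0513, 1.7152, -0.0122, 1.5248, -0.281], 'qvel': [-0.0065, -0.0402, -0.0738, -0.0029, 0.0008, -0.0033], 'joint_torque': [0.0121, -25.1097, -27.2274, 0.0115, 0.2213, 0.1168], 'tool_pos': [0.4607, -0.0252, 0.303], 'ee_rot': [-3.093, -0.0014, 1.6791], 'wrist_force': [0.732, 0.4516, -0.4501], 'wrist_torque': [-0.0111, 0.0121, 0.0179], 'width': 0.0944}
grasp pt [ 0.452  -0.0259  0.1233] yaw 1.6791 w 0.0944 t 2.5833 F [ 0.7  0.5 -0.5] T [-0.01  0.01  0.02]
shift [-0.003  0.038  0.631] turn [-0.0029 -0.0004  0.0023] target [ 0.4614 -0.0253  0.2398]
```

Call:
move_arm:
  increments:
    - [[1,0,0.03,0.62,0,0,0],[1,0,0.03,0.62,0,0,0],[1,0,0.03,0.62,0,0,0],[1,0,0.03,0.62,0,0,0]]

```text
time: 2.92
tool_pos: [0.4618, -0.026, 0.2442]
ee_rot: [-3.099, 0.001, 1.676]
wrist_force: [0.5, -0.9, 0.7]
width: 0.0941
```

Call:
move_arm:
  increments:
    - [[0,0,0,0,0,0,0],[0,0,0,0,0,0,0],[0,0,0,0,0,0,0],[0,0,0,0,0,0,0],[0,0,0,0,0,0,0],[0,0,0,0,0,0,0]]

```text
time: 3.42
tool_pos: [0.4614, -0.0263, 0.2431]
ee_rot: [-3.098, 0.001, 1.674]
wrist_force: [-0.4, -0.7, -0.4]
width: 0.0578
```

Run:
```python
from h import *
st();grasp()
```

```text
{'time': 3.4167, 'joint_positions': [-0.1754, -0.0015, 1.7921, -0.0129, 1.3925, -0.2758], 'qvel': [0.0007, 0.0033, 0.007, -0.0011, -0.002, 0.0008], 'joint_torque': [0.0058, -27.6335, -27.6927, 0.0158, 0.2012, -0.0044], 'tool_pos': [0.4614, -0.0263, 0.2431], 'ee_rot': [-3.0983, 0.0009, 1.6737], 'wrist_force': [-0.3831, -0.6507, -0.4299], 'wrist_torque': [-0.0635, 0.0473, -0.0293], 'width': 0.0578}
grasp pt [ 0.4536 -0.0272  0.0632] yaw 1.6737 w 0.0578 t 3.4167 F [-0.4 -0.7 -0.4] T [-0.06  0.05 -0.03]
```

Call:
move_arm:
  increments:
    - [[0,0,0,0,0,0,0],[0,0,0,0,0,0,0],[0,0,0,0,0,0,0]]

```text
time: 3.67
tool_pos: [0.4618, -0.0262, 0.2429]
ee_rot: [-3.1, 0.001, 1.674]
wrist_force: [2.7, 0.2, -0.4]
width: 0.0498
```

Run:
```python
from h import *
st();grasp()
```

```text
{'time': 3.6667, 'joint_positions': [-0.1753, -0.0009, 1.7919, -0.0125, 1.3908, -0.2758], 'qvel': [0.0023, -0.0001, -0.0008, -0.0001, 0.0006, 0.0], 'joint_torque': [-0.3091, -27.653, -26.377, -0.2241, 1.0926, 0.0761], 'tool_pos': [0.4618, -0.0262, 0.2429], 'ee_rot': [-3.0996, 0.0008, 1.6738], 'wrist_force': [2.7043, 0.2382, -0.383], 'wrist_torque': [-0.0213, -0.4113, 0.044], 'width': 0.0498}
grasp pt [ 0.4543 -0.0271  0.063 ] yaw 1.6738 w 0.0498 t 3.6667 F [ 2.7  0.2 -0.4] T [-0.02 -0.41  0.04]
```

Call:
move_arm:
  increments:
    - [[0,0,0,0,0,0,-0.08],[0,0,0,0,0,0,-0.16],[0,0,0,-0.01,0,0,-0.24],[0,0,0,-0.01,0,0,-0.31],[0,0,0,-0.01,0,0,-0.38],[0,0,0,-0.02,0,0,-0.45],[0,0,0,-0.02,0,0,-0.5],[0,0,0,-0.02,0,0,-0.5]]

```text
time: 4.33
tool_pos: [0.4621, -0.026, 0.2444]
ee_rot: [-3.113, -0.029, 2.461]
wrist_force: [5.1, 1.0, -3.8]
width: 0.0495
```

Run:
```python
from h import *
st();grasp()
```

```text
{'time': 4.3333, 'joint_positions': [-0.1751, -0.002, 1.7896, -0.0116, 1.3933, -1.0637], 'qvel': [0.0011, 0.0017, 0.002, -0.0018, 0.0006, 0.0789], 'joint_torque': [-0.6814, -28.7483, -26.6976, -0.5893, 1.8285, -0.3971], 'tool_pos': [0.4621, -0.026, 0.2444], 'ee_rot': [-3.1126, -0.0288, 2.4613], 'wrist_force': [5.052, 0.9573, -3.812], 'wrist_torque': [0.1487, -0.9074, 0.0877], 'width': 0.0495}
grasp pt [ 0.4548 -0.0268  0.0646] yaw 2.4613 w 0.0495 t 4.3333 F [ 5.1  1.  -3.8] T [ 0.15 -0.91  0.09]
```

Call:
move_arm:
  increments:
    - [[0,0,0,0,0,0,-0.08],[0,0,0,0,0,0,-0.16],[0,0,0,-0.01,0,0,-0.24],[0,0,0,-0.01,0,0,-0.31],[0,0,0,-0.01,0,0,-0.38],[0,0,0,-0.01,0,0,-0.42],[0,0,0,-0.01,0,0,-0.42],[0,0,0,-0.01,0,0,-0.42]]

```text
time: 5.0
tool_pos: [0.4622, -0.0257, 0.2457]
ee_rot: [-3.137, -0.04, 3.119]
wrist_force: [5.4, 1.9, -2.9]
width: 0.0494
```

Run:
```python
from h import *
st();grasp()
```

```text
{'time': 5.0, 'joint_positions': [-0.1747, -0.0031, 1.788, -0.0107, 1.3957, -1.7211], 'qvel': [0.0002, 0.0001, 0.0003, 0.0003, -0.0008, 0.0028], 'joint_torque': [-1.1921, -28.3029, -26.4221, -1.0115, 1.7283, 0.069], 'tool_pos': [0.4622, -0.0257, 0.2457], 'ee_rot': [-3.1371, -0.0403, 3.1191], 'wrist_force': [5.439, 1.8776, -2.9139], 'wrist_torque': [0.4017, -0.9362, 0.125], 'width': 0.0494}
grasp pt [ 0.455  -0.0264  0.0658] yaw 3.1191 w 0.0494 t 5.0 F [ 5.4  1.9 -2.9] T [ 0.4  -0.94  0.13]
```

Call:
move_arm:
  increments:
    - [[1,0,0,0,0,0,0],[1,0,0,0,0,0,0],[1,0,0,0,0,0,0],[1,0,0,-0.2,0,0,0],[1,0,0,-0.4,0,0,0],[1,0,0,-0.5,0,0,0],[1,0,0,-0.5,0,0,0]]

```text
time: 5.58
tool_pos: [0.4643, -0.0261, 0.2983]
ee_rot: [-3.134, -0.039, 3.119]
wrist_force: [1.0, 0.7, -0.1]
width: 0.0923
```

Run:
```python
from h import *
grasp(); gotoR([.4535,-.026,.12],np.radians(-13.5+120))
```

```text
grasp pt [ 0.4574 -0.0273  0.1184] yaw 3.1185 w 0.0923 t 5.5833 F [ 1.   0.7 -0.1] T [ 0.01 -0.06 -0.01]
shift [ 0.109 -0.001 -0.013] turn [-0.0194 -0.0183  0.802 ] target [ 0.4535 -0.026   0.3   ]
```

Call:
move_arm:
  increments:
    - [[1,0.12,0,0,-0.02,-0.018,0.08],[1,0.12,0,0,-0.02,-0.018,0.16],[1,0.12,0,0,-0.02,-0.018,0.24],[1,0.12,0,0,-0.02,-0.018,0.32],[1,0.12,0,0,-0.02,-0.018,0.4],[1,0.12,0,0,-0.02,-0.018,0.47],[1,0.12,0,0,-0.02,-0.018,0.55],[1,0.12,0,0,-0.02,-0.018,0.62]]

```text
time: 6.25
tool_pos: [0.4512, -0.0256, 0.2947]
ee_rot: [-3.139, -0.011, 2.138]
wrist_force: [1.3, 0.4, 0.3]
width: 0.0942
```

Call:
move_arm:
  increments:
    - [[1,0,0,0,0,0,0.08],[1,0,0,0,0,0,0.16],[1,0,0,0,0,0,0.24],[1,0,0,0,0,0,0.32],[1,0,0,0,0,0,0.4],[1,0,0,0,0,0,0.47],[1,0,0,0,0,0,0.55],[1,0,0,0,0,0,0.62]]

```text
time: 6.92
tool_pos: [0.4512, -0.0256, 0.2947]
ee_rot: [-3.131, -0.004, 1.165]
wrist_force: [0.3, 0.3, 0.1]
width: 0.0938
```

Call:
move_arm:
  increments:
    - [[1,0,0,0,0,0,0.08],[1,0,0,0,0,0,0.16],[1,0,0,0,0,0,0.24],[1,0,0,0,0,0,0.32],[1,0,0,0,0,0,0.4],[1,0,0,0,0,0,0.47],[1,0,0,0,0,0,0.55],[1,0,0,0,0,0,0.62]]

```text
time: 7.58
tool_pos: [0.4512, -0.0256, 0.2947]
ee_rot: [-3.132, 0.006, 0.191]
wrist_force: [-0.3, -0.9, 0.7]
width: 0.0937
```

Run:
```python
from h import *
grasp(); gotoR([.4525,-.026,.097],np.radians(-13.5))
im,d,P=snap('wrist','w3')
im,d,P=snap('scene','s1')
c=cv2.resize(im[190:310,240:420],None,fx=4,fy=4,interpolation=cv2.INTER_CUBIC)
cv2.imwrite('pics/c.png',c[:,:,::-1])
```

```text
grasp pt [ 0.4498 -0.0242  0.1147] yaw 0.1908 w 0.0937 t 7.5833 F [-0.3 -0.9  0.7] T [-0.03  0.17  0.03]
shift [0.013 0.008 0.177] turn [-0.0052  0.0051  0.2714] target [ 0.4525 -0.026   0.277 ]
```

View pics/w3.png

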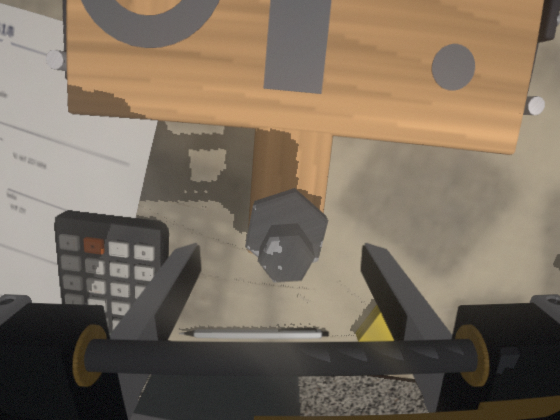

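View pics/c.png

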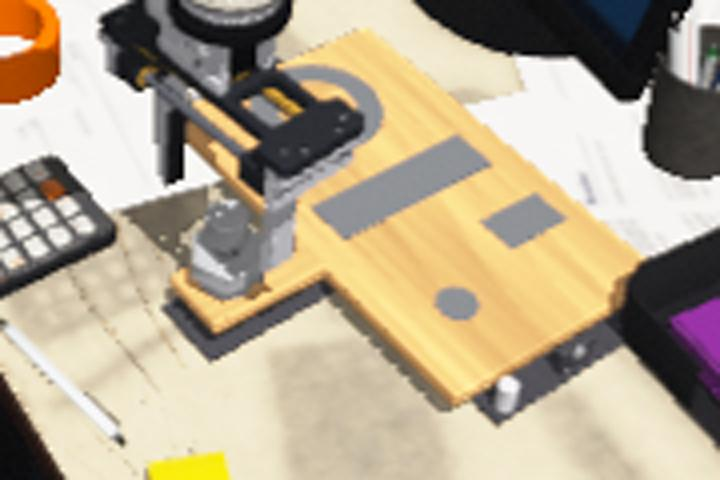

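```bash
cat >> h.py <<'E'
def hexyaw(fn,lo,hi,c=(.453,-.026)):
    im,d,P=load(fn); X=cloud(P,d); m=(np.abs(X[...,0]-c[0])<.04)&(np.abs(X[...,1]-c[1])<.04)&(X[...,2]>lo)&(X[...,2]<hi); p=X[m][:,:2]
    A=np.arange(0,60,1.); W=[]
    for a in A:
        w=0
        for k in range(3):
            n=np.array([np.cos(np.radians(a+60*k)),np.sin(np.radians(a+60*k))]); s=p@n; w+=np.percentile(s,99.5)-np.percentile(s,.5)
        W.append(w/3)
    W=np.array(W); C=cv2.minEnclosingCircle((p*1e4).astype(np.float32))
    ph=np.angle(np.sum(-W*np.exp(1j*6*np.radians(A))))/6
    print(fn,len(p),'argmin',A[W.argmin()],W.min(),'phase',np.degrees(ph)%60,'circle',C[0][0]/1e4,C[0][1]/1e4,C[1]/1e4,'z',np.median(X[m][:,2]))
E
python3 - <<'E'
from h import *
hexyaw('w2',.098,.112);hexyaw('w3',.098,.112);hexyaw('w2',.058,.074);hexyaw('w3',.058,.078)
E
```

```text
w2 1035 argmin 15.0 0.027712706579757256 phase 14.856902483253293 circle 0.45219248046875 -0.026409033203125 0.0160366943359375 z 0.10366018516592848
w3 2100 argmin 16.0 0.027896458168553503 phase 14.639889117468147 circle 0.452120068359375 -0.02682115478515625 0.01616118621826172 z 0.1036649376012505
w2 1420 argmin 7.0 0.049301912901216736 phase 4.192945133309216 circle 0.453632958984375 -0.025582958984375 0.0286144287109375 z 0.06633099347114538
w3 2881 argmin 29.0 0.04857590333720582 phase 25.78387184317487 circle 0.453986279296875 -0.02622371520996094 0.02880986328125 z 0.0686468421639247
```

Run:
```python
from h import *
grasp(); gotoR([.4521,-.0266,.097],np.radians(-15))
```

```text
grasp pt [ 0.4499 -0.0242  0.1149] yaw 0.197 w 0.094 t 7.6833 F [ 0.6 -0.5 -0.8] T [-0.04  0.12 -0.01]
shift [0.008 0.013 0.178] turn [-0.0051  0.005   0.2921] target [ 0.4521 -0.0266  0.277 ]
```

Call:
move_arm:
  increments:
    - [[1,0.01,0.01,0.05,-0.005,0.005,0.08],[1,0.01,0.01,0.1,-0.005,0.005,0.16],[1,0.01,0.01,0.14,-0.005,0.005,0.24],[1,0.01,0.01,0.18,-0.005,0.005,0.295],[1,0.01,0.01,0.18,-0.005,0.005,0.295],[0,0.01,0.01,0.18,-0.005,0.005,0.295],[0,0.01,0.01,0.18,-0.005,0.005,0.295],[0,0.01,0.01,0.18,-0.005,0.005,0.295]]

```text
time: 8.35
tool_pos: [0.4527, -0.0263, 0.2782]
ee_rot: [-3.141, -0.002, -0.264]
wrist_force: [1.1, 0.3, 0.4]
width: 0.0771
```

Run:
```python
from h import *
grasp(); gotoR([.4521,-.0266,.097],np.radians(-15))
```

```text
grasp pt [ 0.4532 -0.0264  0.0982] yaw -0.2645 w 0.0771 t 8.35 F [1.1 0.3 0.4] T [ 0.05  0.17 -0.04]
shift [-0.006  0.004  0.012] turn [-0.0003 -0.0015 -0.0017] target [ 0.4521 -0.0266  0.277 ]
```

Call:
move_arm:
  increments:
    - [[0,-0.01,0,0.01,0,0,0],[0,-0.01,0,0.01,0,0,0],[0,-0.01,0,0.01,0,0,0],[0,-0.01,0,0.01,0,0,0],[0,-0.01,0,0.01,0,0,0],[0,-0.01,0,0.01,0,0,0],[0,-0.01,0,0.01,0,0,0],[0,-0.01,0,0.01,0,0,0]]

```text
time: 9.02
tool_pos: [0.4517, -0.0262, 0.2771]
ee_rot: [3.141, -0.002, -0.266]
wrist_force: [-0.5, -1.8, -0.1]
width: 0.0278
```

Call:
move_arm:
  increments:
    - [[0,0,0,0,0,0,0],[0,0,0,0,0,0,0],[0,0,0,0,0,0,-0.08],[0,0,0,0,0,0,-0.16],[0,0,0,0,0,0,-0.24],[0,0,0,0,0,0,-0.31],[0,0,0,0,0,0,-0.38],[0,0,0,0,0,0,-0.45]]

```text
time: 9.68
tool_pos: [0.4517, -0.0264, 0.2771]
ee_rot: [3.14, -0.001, 0.445]
wrist_force: [0.2, -2.8, 1.0]
width: 0.0275
```

Run:
```python
from h import *
grasp(); st()
```

```text
grasp pt [ 0.4521 -0.0267  0.0971] yaw 0.4448 w 0.0275 t 9.6833 F [ 0.2 -2.8  1. ] T [-0.26  0.21 -0.19]
{'time': 9.6833, 'joint_positions': [-0.1836, -0.0698, 1.7859, -0.0008, 1.4233, 0.9425], 'qvel': [-0.0001, 0.0001, 0.0002, 0.001, -0.0007, -1.306], 'joint_torque': [1.4623, -25.7426, -28.5603, 0.7059, -0.0811, 0.94], 'tool_pos': [0.4517, -0.0264, 0.2771], 'ee_rot': [3.1397, -0.0013, 0.4448], 'wrist_force': [0.2436, -2.7859, 0.9805], 'wrist_torque': [-0.2635, 0.209, -0.1858], 'width': 0.0275}
```

Call:
move_arm:
  increments:
    - [[0,0,0,0,0,0,-0.08],[0,0,0,0,0,0,-0.16],[0,0,0,0,0,0,-0.24],[0,0,0,0,0,0,-0.32],[0,0,0,0,0,0,-0.4],[0,0,0,0,0,0,-0.47],[0,0,0,0,0,0,-0.55],[0,0,0,0,0,0,-0.62]]

```text
time: 10.35
tool_pos: [0.4519, -0.0266, 0.2771]
ee_rot: [3.139, 0.001, 1.419]
wrist_force: [1.6, -2.9, -1.0]
width: 0.0276
```

Call:
move_arm:
  increments:
    - [[0,0,0,0,0,0,-0.08],[0,0,0,0,0,0,-0.16],[0,0,0,0,0,0,-0.24],[0,0,0,0,0,0,-0.32],[0,0,0,0,0,0,-0.4],[0,0,0,0,0,0,-0.47],[0,0,0,0,0,0,-0.55],[0,0,0,0,0,0,-0.62]]

```text
time: 11.02
tool_pos: [0.4522, -0.0265, 0.2771]
ee_rot: [3.14, 0.004, 2.393]
wrist_force: [3.2, -2.4, -0.6]
width: 0.0274
```

Call:
move_arm:
  increments:
    - [[0,0,0,0,0,0,-0.08],[0,0,0,0,0,0,-0.16],[0,0,0,0,0,0,-0.24],[0,0,0,0,0,0,-0.32],[0,0,0,0,0,0,-0.4],[0,0,0,0,0,0,-0.47],[0,0,0,0,0,0,-0.55],[0,0,0,0,0,0,-0.6]]

```text
time: 11.68
tool_pos: [0.4522, -0.0263, 0.2771]
ee_rot: [-3.14, 0.004, -2.948]
wrist_force: [2.6, -2.5, -2.1]
width: 0.0278
```

```bash
cat >> h.py <<'E'
def tilt(fn):
    im,d,P=load(fn); X=cloud(P,d); ax=np.array([np.cos(.085),np.sin(.085)])
    q=X[...,:2]-[.617,-.012]; u=q@ax; v=q@np.array([-ax[1],ax[0]])
    m=(np.abs(u)<.095)&(np.abs(v)<.158)&(np.abs(X[...,2]-.031)<.011)
    p=np.c_[u[m],v[m],np.ones(m.sum())]; z=X[m][:,2]; k=np.linalg.lstsq(p,z,rcond=None)[0]
    for _ in range(6):
        r=z-p@k; g=np.abs(r)<.003; k=np.linalg.lstsq(p[g],z[g],rcond=None)[0]
    # desk plane as reference for bias
    print(fn,m.sum(),g.sum(),'slope x,y,z0',k.round(4))
    D=(np.abs(X[...,2])<.012)&(np.abs(X[...,0]-.6)<.3)&(np.abs(X[...,1])<.35); p=X[D]; A=np.c_[p[:,:2],np.ones(len(p))]; kk=np.linalg.lstsq(A,p[:,2],rcond=None)[0]
    for _ in range(6):
        r=p[:,2]-A@kk; g=np.abs(r)<.003; kk=np.linalg.lstsq(A[g],p[g,2],rcond=None)[0]
    print('   desk',kk.round(4),g.sum())
E
python3 - <<'E'
from h import *
grasp()
for n in('scene','side','wrist'): snap(n,n[:2]+'t1')
for f in('scene0','side0','w1','w2','w3','s1','sct1','sit1','wrt1'): tilt(f)
E
```

```text
grasp pt [ 0.4529 -0.0264  0.0971] yaw -2.9479 w 0.0278 t 11.6833 F [ 2.6 -2.5 -2.1] T [-0.2  -0.13 -0.15]
scene0 4859 4484 slope x,y,z0 [-0.0462  0.001   0.0287]
   desk [ 0.0028  0.0044 -0.0008] 17213
side0 2713 2668 slope x,y,z0 [-0.0459  0.0007  0.0307]
   desk [0.0025 0.0047 0.0012] 11089
w1 39462 39457 slope x,y,z0 [-0.0458  0.0004  0.0291]
   desk [ 0.004   0.0031 -0.0017] 68418
w2 39440 39439 slope x,y,z0 [-0.0458  0.0003  0.0291]
   desk [ 0.0041  0.0032 -0.0017] 68465
w3 56670 56665 slope x,y,z0 [-0.043   0.0004  0.0292]
   desk [ 0.0033  0.0089 -0.0008] 86689
s1 4060 3794 slope x,y,z0 [-0.0474  0.0003  0.0287]
   desk [ 0.0043  0.0056 -0.0013] 16189
sct1 4038 3707 slope x,y,z0 [-0.0055  0.0003  0.0287]
   desk [ 0.0042  0.0054 -0.0012] 16146
sit1 2755 2691 slope x,y,z0 [-0.0045  0.0014  0.0307]
   desk [0.0049 0.0059 0.0004] 10708
wrt1 9698 9698 slope x,y,z0 [-0.0029  0.0013  0.0292]
   desk [ 0.003   0.0066 -0.0008] 119524
```

Call:
move_arm:
  increments:
    - [[0,0,0,0,0,0,-0.07],[0,0,0,0,0,0,-0.14],[0,0,0,0,0,0,-0.2],[0,0,0,0,0,0,-0.25],[0,0,0,0,0,0,-0.25],[0,0,0,0,0,0,-0.25],[0,0,0,0,0,0,-0.25]]

```text
time: 12.42
tool_pos: [0.4521, -0.0261, 0.2771]
ee_rot: [-3.139, 0.003, -2.562]
wrist_force: [4.8, -2.2, -2.9]
width: 0.0276
```

Call:
move_arm:
  increments:
    - [[1,0,0,0,0,0,0],[1,0,0,0,0,0,0],[1,0,0,0,0,0,0],[1,0,0,-0.2,0,0,0],[1,0,0,-0.4,0,0,0],[1,0,0,-0.6,0,0,0],[1,0,0,-0.7,0,0,0],[1,0,0,-0.7,0,0,0]]

```text
time: 13.08
tool_pos: [0.452, -0.026, 0.3499]
ee_rot: [-3.137, 0.006, -2.56]
wrist_force: [0.6, -0.6, -0.5]
width: 0.0777
```

Run:
```python
from h import *
grasp();st()
for n in('scene','side','wrist'): snap(n,n[:2]+'t2')
for f in('sct2','sit2','wrt2'): tilt(f)
hexyaw('wrt2',.098,.112); hexyaw('wrt2',.05,.072)
```

```text
grasp pt [ 0.4533 -0.0261  0.1699] yaw -2.5603 w 0.0777 t 13.0833 F [ 0.6 -0.6 -0.5] T [ 0.09 -0.02 -0.01]
{'time': 13.0833, 'joint_positions': [-0.1829, -0.117, 1.6808, 0.0005, 1.5705, -2.3351], 'qvel': [-0.0011, 0.0207, 0.0568, -0.0003, -0.033, -0.002], 'joint_torque': [0.0058, -24.4169, -29.2863, -0.0607, 0.2477, 0.0055], 'tool_pos': [0.452, -0.026, 0.3499], 'ee_rot': [-3.1369, 0.0056, -2.5603], 'wrist_force': [0.6436, -0.6331, -0.4883], 'wrist_torque': [0.0944, -0.0151, -0.0149], 'width': 0.0777}
sct2 4551 4136 slope x,y,z0 [-0.0007  0.0007  0.0287]
   desk [ 0.0046  0.006  -0.0013] 16029
sit2 2908 2849 slope x,y,z0 [0.0001 0.0011 0.0307]
   desk [0.0033 0.0047 0.0009] 10842
wrt2 25947 25947 slope x,y,z0 [0.0005 0.001  0.0292]
   desk [ 0.0026  0.0064 -0.0006] 96109
wrt2 1320 argmin 4.0 0.027550722346977002 phase 2.783143797896417 circle 0.451680810546875 -0.026591848754882814 0.016059039306640627 z 0.10370664288507417
wrt2 1800 argmin 30.0 0.04744468045799614 phase 30.506077611280542 circle 0.451603125 -0.026911557006835937 0.028478677368164063 z 0.061554726135262756
```

View pics/wrt2.png

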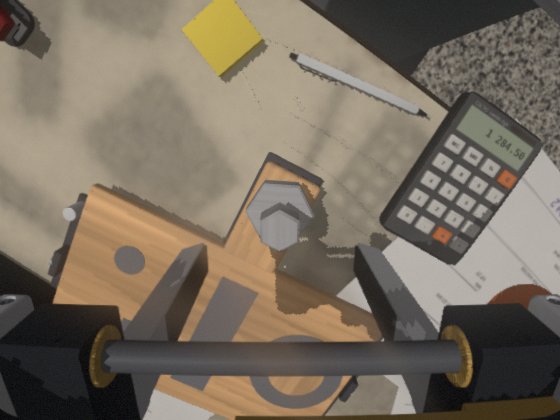

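Run:
```python
from h import *
grasp(); gotoR([.452,-.0267,.1],np.radians(179.5)); gotoR([.452,-.0267,.057],np.radians(179.5))
```

```text
grasp pt [ 0.4512 -0.0259  0.1658] yaw -2.5601 w 0.0895 t 13.2333 F [-0.  -0.9 -0.1] T [ 0.05  0.01 -0.  ]
shift [-0.002 -0.011  0.658] turn [2.000e-04 1.000e-04 3.757e-01] target [ 0.452  -0.0267  0.28  ]
shift [-0.002 -0.011  1.088] turn [2.000e-04 1.000e-04 3.757e-01] target [ 0.452  -0.0267  0.237 ]
```

Call:
move_arm:
  increments:
    - [[1,0,-0.01,0,0,0,0.08],[1,0,-0.01,0.1,0,0,0.16],[1,0,-0.01,0.2,0,0,0.24],[1,0,-0.01,0.4,0,0,0.31],[1,0,-0.01,0.6,0,0,0.376],[1,0,-0.01,0.6,0,0,0.376]]

```text
time: 13.73
tool_pos: [0.4502, -0.0265, 0.2812]
ee_rot: [3.14, -0.009, 3.131]
wrist_force: [-1.3, 0.6, -0.3]
width: 0.0939
```

Run:
```python
from h import *
grasp(); gotoR([.452,-.0267,.057],np.radians(179.5))
```

```text
grasp pt [ 0.4486 -0.0261  0.1012] yaw 3.1307 w 0.0939 t 13.7333 F [-1.3  0.6 -0.3] T [-0.05  0.03  0.07]
shift [-0.022 -0.003  0.442] turn [ 0.0013 -0.0059 -0.0014] target [ 0.452  -0.0267  0.237 ]
```

Call:
move_arm:
  increments:
    - [[1,-0.02,0,0.2,0,-0.003,0],[1,-0.02,0,0.43,0,-0.003,0],[1,-0.02,0,0.43,0,-0.003,0],[0,-0.02,0,0.43,0,-0.003,0],[0,-0.02,0,0.43,0,-0.003,0],[0,-0.02,0,0.43,0,-0.003,0],[0,-0.02,0,0.43,0,-0.003,0],[0,-0.02,0,0.43,0,-0.003,0]]

```text
time: 14.4
tool_pos: [0.4547, -0.027, 0.2453]
ee_rot: [-3.141, 0.009, 3.133]
wrist_force: [-0.0, 0.3, -0.3]
width: 0.0638
```

Call:
move_arm:
  increments:
    - [[0,0,0,0,0,0,0],[0,0,0,0,0,0,0],[0,0,0,0,0,0,0],[0,0,0,0,0,0,0]]

```text
time: 14.73
tool_pos: [0.4545, -0.0267, 0.2445]
ee_rot: [3.141, 0.008, 3.133]
wrist_force: [0.3, 1.3, 1.9]
width: 0.05
```

Run:
```python
from h import *
grasp()
```

```text
grasp pt [ 0.4559 -0.0266  0.0645] yaw 3.1327 w 0.05 t 14.7333 F [0.3 1.3 1.9] T [ 0.38  0.05 -0.04]
```

Call:
move_arm:
  increments:
    - [[0.7,0,0,0,0,0,0],[0.7,0.035,0,0.03,0,0.005,0],[0.7,0.035,0,0.06,0,0.005,0],[0,0.035,0,0.06,0,0.005,0],[0,0.035,0,0.06,0,0.005,0],[0,0.035,0,0.06,0,0.005,0],[0,0.035,0,0.06,0,0.005,0],[0,0.035,0,0.06,0,0.005,0]]

```text
time: 15.4
tool_pos: [0.4508, -0.0266, 0.2378]
ee_rot: [3.141, -0.001, 3.133]
wrist_force: [0.4, 1.6, -0.7]
width: 0.0495
```

Run:
```python
from h import *
grasp()
```

```text
grasp pt [ 0.4505 -0.0265  0.0578] yaw 3.1326 w 0.0495 t 15.4 F [ 0.4  1.6 -0.7] T [ 0.21  0.04 -0.05]
```

Now tighten (clockwise = +rz), following the nut down.

Call:
move_arm:
  increments:
    - [[0,0,0,0,0,0,0.08],[0,0,0,0,0,0,0.16],[0,0,0,0.01,0,0,0.24],[0,0,0,0.01,0,0,0.32],[0,0,0,0.01,0,0,0.4],[0,0,0,0.01,0,0,0.47],[0,0,0,0.02,0,0,0.55],[0,0,0,0.02,0,0,0.62]]

```text
time: 16.07
tool_pos: [0.4513, -0.0257, 0.236]
ee_rot: [3.139, -0.003, 2.153]
wrist_force: [2.4, 6.2, -2.4]
width: 0.05
```

Call:
move_arm:
  increments:
    - [[0,0,0,0,0,0,0.06],[0,0,0,0,0,0,0.12],[0,0,0,0,0,0,0.18],[0,0,0,0.01,0,0,0.22],[0,0,0,0.01,0,0,0.26],[0,0,0,0.01,0,0,0.28],[0,0,0,0.01,0,0,0.28]]

```text
time: 16.65
tool_pos: [0.4517, -0.0255, 0.2352]
ee_rot: [3.138, -0.004, 1.718]
wrist_force: [4.5, 5.7, -1.8]
width: 0.05
```

Run:
```python
from h import *
grasp();st()
```

```text
grasp pt [ 0.4522 -0.0247  0.0552] yaw 1.7182 w 0.05 t 16.65 F [ 4.5  5.7 -1.8] T [ 1.05 -0.55 -0.02]
{'time': 16.65, 'joint_positions': [-0.1836, -0.0309, 1.8378, 0.005, 1.333, -0.3321], 'qvel': [-0.0016, -0.001, -0.0016, 0.0004, -0.0012, -0.0311], 'joint_torque': [-2.9819, -27.1662, -27.3477, -2.1584, 0.8337, 0.2073], 'tool_pos': [0.4517, -0.0255, 0.2352], 'ee_rot': [3.1384, -0.0041, 1.7182], 'wrist_force': [4.4952, 5.7421, -1.8389], 'wrist_torque': [1.0522, -0.5493, -0.018], 'width': 0.05}
```

Call:
move_arm:
  increments:
    - [[0,0,0,0,0,0,0.03],[0,0,0,0,0,0,0.06],[0,0,0,0,0,0,0.08],[0,0,0,0,0,0,0.08],[0,0,0,0,0,0,0.08]]

```text
time: 17.07
tool_pos: [0.4518, -0.0256, 0.2351]
ee_rot: [3.139, -0.003, 1.597]
wrist_force: [4.6, 5.6, -3.3]
width: 0.0501
```

Run:
```python
from h import *
grasp();st()
```

```text
grasp pt [ 0.4524 -0.0251  0.0551] yaw 1.5972 w 0.0501 t 17.0667 F [ 4.6  5.6 -3.3] T [ 0.88 -0.74  1.16]
{'time': 17.0667, 'joint_positions': [-0.1832, -0.0308, 1.8377, 0.0035, 1.3323, -0.2105], 'qvel': [-0.001, -0.0011, -0.0005, 0.0005, -0.0003, -0.0025], 'joint_torque': [-3.6791, -27.4808, -27.3045, -1.586, 1.1353, 1.1817], 'tool_pos': [0.4518, -0.0256, 0.2351], 'ee_rot': [3.1385, -0.0028, 1.5972], 'wrist_force': [4.6457, 5.6167, -3.343], 'wrist_torque': [0.8839, -0.7353, 1.1649], 'width': 0.0501}
```

Call:
move_arm:
  increments:
    - [[1,0,0,0,0,0,0],[1,0,0,0,0,0,0],[1,0,0,0,0,0,0],[1,0,0,0,0,0,0],[1,0,0,-0.3,0,0,0],[1,0,0,-0.6,0,0,0],[1,0,0,-1,0,0,0],[1,0,0,-1,0,0,0]]

```text
time: 17.73
tool_pos: [0.4526, -0.0274, 0.3434]
ee_rot: [3.128, 0.003, 1.593]
wrist_force: [0.9, -0.2, 0.9]
width: 0.0936
```

Call:
move_arm:
  increments:
    - [[1,0,0,-0.3,0,0,0],[1,0,0,-0.6,0,0,0],[1,0,0,-0.6,0,0,0],[1,0,0,-0.6,0,0,0]]

```text
time: 18.07
tool_pos: [0.4513, -0.0271, 0.3972]
ee_rot: [3.138, 0.001, 1.593]
wrist_force: [0.7, -0.1, -0.8]
width: 0.0941
```

Run:
```python
from h import *
grasp();st()
for n in('scene','side','wrist'): snap(n,n[:2]+'t3')
for f in('sct3','sit3','wrt3'): tilt(f)
hexyaw('wrt3',.05,.072)
```

```text
grasp pt [ 0.452  -0.0273  0.2172] yaw 1.5928 w 0.0941 t 18.0667 F [ 0.7 -0.1 -0.8] T [-0.15  0.05  0.06]
{'time': 18.0667, 'joint_positions': [-0.1853, -0.133, 1.6013, -0.0006, 1.6692, -0.2073], 'qvel': [-0.0006, 0.0238, 0.0701, 0.0005, -0.0044, -0.0014], 'joint_torque': [0.03, -25.693, -31.5862, 0.0727, 0.0442, 0.0014], 'tool_pos': [0.4513, -0.0271, 0.3972], 'ee_rot': [3.1377, 0.0014, 1.5928], 'wrist_force': [0.707, -0.1361, -0.8122], 'wrist_torque': [-0.1539, 0.0496, 0.0643], 'width': 0.0941}
sct3 4960 4489 slope x,y,z0 [0.0006 0.0009 0.0287]
   desk [ 0.0041  0.0056 -0.0012] 16238
sit3 2890 2810 slope x,y,z0 [0.0006 0.0014 0.0307]
   desk [0.0027 0.0046 0.0011] 10995
wrt3 46943 46927 slope x,y,z0 [0.     0.0016 0.0291]
   desk [ 0.0079  0.0055 -0.003 ] 58224
wrt3 1302 argmin 6.0 0.049228278001583636 phase 8.123056626645846 circle 0.4518603515625 -0.02631697998046875 0.028721356201171874 z 0.05870453733870769
```

View pics/wrt3.png

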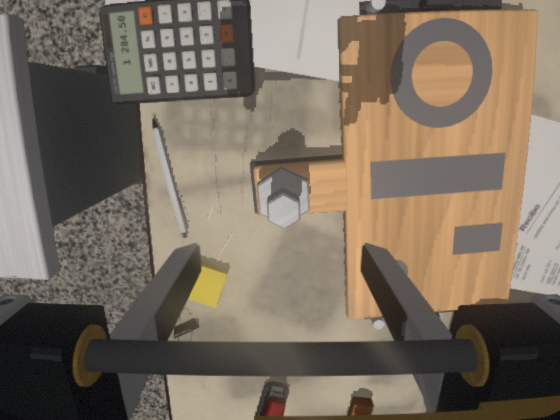

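View pics/sct3.png

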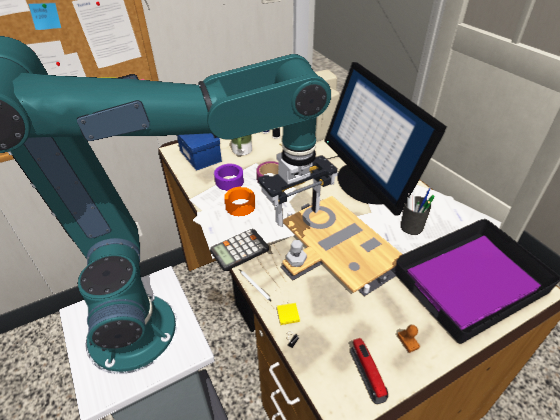

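```bash
cat > pat.py <<'E'
from h import *
def patches(f):
    im,d,P=load(f); v,u=np.mgrid[0:420,0:560]; W=plane(P,np.c_[u.ravel(),v.ravel()],.029).reshape(420,560,3)
    ax=np.array([np.cos(.085),np.sin(.085)]); q=W[...,:2]-[.617,-.012]; a=q@ax; b=q@np.array([-ax[1],ax[0]])
    hsv=cv2.cvtColor(im,cv2.COLOR_RGB2HSV); X=cloud(P,d)
    m=((np.abs(a)<.095)&(np.abs(b)<.16)&(hsv[...,1]<60)&(np.abs(X[...,2]-.029)<.008)).astype(np.uint8)
    m=cv2.morphologyEx(m,cv2.MORPH_OPEN,np.ones((2,2)))
    cs,_=cv2.findContours(m,cv2.RETR_EXTERNAL,cv2.CHAIN_APPROX_NONE)
    for c in cs:
        if cv2.contourArea(c)<60: continue
        p=plane(P,c[:,0].astype(float),.029)[:,:2]*1e3; r=cv2.minAreaRect(p.astype(np.float32)); print(f,'ctr mm',np.round(r[0],1),'size',np.round(r[1],1),'ang',round(r[2],1))
E
python3 - <<'E'
from pat import *
for f in('wrt3','w2','w3','scene0','sct3','sit3'): patches(f)
for f in('sct3','sit3'):
    im,d,P=load(f); X=cloud(P,d); hsv=cv2.cvtColor(im,cv2.COLOR_RGB2HSV)
    reg=(X[...,1]<-.25)&(X[...,1]>-.6)&(X[...,0]>.3)&(X[...,0]<.72)
    h=hsv[...,0].astype(int); red=reg&((h<6)|(h>172))&(hsv[...,1]>140)&(X[...,2]>.03)
    st_=reg&(h>5)&(h<14)&(hsv[...,1]>130)&(X[...,2]>.005)
    for n,m in(('stapler',red),('stamp',st_)):
        p=X[m]; print(f,n,m.sum(),np.median(p,0).round(4),p.min(0).round(3),p.max(0).round(3),cv2.minAreaRect((p[:,:2]*1e3).astype(np.float32)))
    p=X[st_&(X[...,2]>.06)]; print('handle top',p.mean(0),len(p))
E
```

```text
wrt3 ctr mm [675.1 -77.4] size [55.7 33.2] ang 5.9
wrt3 ctr mm [617.5  -6.7] size [144.7  39.5] ang 5.9
wrt3 ctr mm [606.9  95.2] size [102.7 102.4] ang 3.9
w2 ctr mm [ 585.2 -120.7] size [29.6 28.2] ang 71.6
w2 ctr mm [674. -76.] size [53.6 33.3] ang 6.8
w2 ctr mm [617.4  -6.5] size [141.2  39.9] ang 6.3
w2 ctr mm [606.8  95.8] size [100.6 102.1] ang 20.2
w3 ctr mm [ 582.6 -120.7] size [30.  30.6] ang 13.3
w3 ctr mm [574.  -10.8] size [60.7 40.2] ang 5.9
w3 ctr mm [570.   90.4] size [31.3 94.8] ang 8.5
scene0 ctr mm [673.1 -83.6] size [51.9 31.5] ang 4.3
scene0 ctr mm [617.3 -11.4] size [138.2  38.7] ang 3.8
scene0 ctr mm [607.9  88.8] size [94.5 99.3] ang 3.9
sct3 ctr mm [674.8 -81.4] size [53.8 31. ] ang 6.1
sct3 ctr mm [617.3 -12.1] size [142.7  39.3] ang 4.9
sct3 ctr mm [606.5  89.6] size [99. 97.] ang 22.5
sit3 ctr mm [674.4 -80.7] size [51.9 30.8] ang 4.4
sit3 ctr mm [616.1 -10.2] size [142.5  37.2] ang 6.1
sit3 ctr mm [585.1  98.3] size [99.1 61.2] ang 68.6
sct3 stapler 638 [ 0.432  -0.3871  0.0424] [ 0.412 -0.441  0.03 ] [ 0.462 -0.308  0.05 ] ((436.8730773925781, -372.9442138671875), (136.59793090820312, 27.118061065673828), 78.89291381835938)
sct3 stamp 280 [ 0.563  -0.3623  0.0196] [ 0.551 -0.386  0.005] [ 0.582 -0.334  0.069] ((568.7020874023438, -360.4620056152344), (50.783809661865234, 29.79715347290039), 83.44422912597656)
handle top [ 0.5659795  -0.36135261  0.06414335] 56
sit3 stapler 426 [ 0.4267 -0.3946  0.0426] [ 0.412 -0.441  0.03 ] [ 0.451 -0.312  0.05 ] ((430.7181701660156, -376.3236083984375), (130.19662475585938, 21.841278076171875), 80.97156524658203)
sit3 stamp 247 [ 0.5615 -0.3665  0.0205] [ 0.549 -0.386  0.007] [ 0.576 -0.339  0.07 ] ((565.3480224609375, -363.80804443359375), (46.89423370361328, 27.460033416748047), 82.56929016113281)
handle top [ 0.56341265 -0.36532528  0.06495404] 35
```

Call:
move_arm:
  increments:
    - [[1,-1,0,0,0,0,0],[1,-1,0,0,0,0,0],[1,-1,0,0,0,0,0]]

```text
time: 18.47
tool_pos: [0.453, -0.1296, 0.3929]
ee_rot: [-3.137, 0.001, 1.591]
wrist_force: [-0.0, 0.2, -1.0]
width: 0.0938
```

Call:
move_arm:
  increments:
    - [[1,-1,0,0,0,0,0],[1,-1,0,0,0,0,0],[1,-1,0,0,0,0,0]]

```text
time: 18.72
tool_pos: [0.455, -0.2306, 0.3926]
ee_rot: [-3.137, 0.0, 1.59]
wrist_force: [0.2, -0.6, -0.5]
width: 0.094
```

Call:
move_arm:
  increments:
    - [[1,-1,0,0,0,0,0],[1,-1,0,0,0,0,0],[1,-1,0,0,0,0,0],[1,-1,0,0,0,0,0]]

```text
time: 19.05
tool_pos: [0.4572, -0.3301, 0.3921]
ee_rot: [-3.137, -0.002, 1.588]
wrist_force: [0.5, 0.5, -0.2]
width: 0.0941
```

Run:
```python
from h import *
grasp()
im,d,P=snap('wrist','w4'); gotoR([.436,-.374,.2],np.radians(79))
X=cloud(P,d); hsv=cv2.cvtColor(im,cv2.COLOR_RGB2HSV)
h=hsv[...,0].astype(int); red=((h<6)|(h>172))&(hsv[...,1]>140)&(X[...,2]>.036)&(X[...,2]<.055)&(X[...,1]<-.25)
p=X[red]; print(red.sum(),np.median(p,0),cv2.minAreaRect((p[:,:2]*1e3).astype(np.float32)))
s=(h>5)&(h<14)&(hsv[...,1]>130)&(X[...,1]<-.25)&(X[...,0]>.5)
for lo,hi in((.005,.022),(.05,.075)):
    p=X[s&(X[...,2]>lo)&(X[...,2]<hi)]; print(len(p),p.mean(0),cv2.minAreaRect((p[:,:2]*1e3).astype(np.float32)))
```

```text
grasp pt [ 0.4563 -0.3297  0.2121] yaw 1.5885 w 0.0941 t 19.05 F [ 0.5  0.5 -0.2] T [ 0.02  0.08 -0.05]
shift [-0.456 -0.223  0.126] turn [-0.0028 -0.0019  0.1347] target [ 0.436 -0.374  0.38 ]
842 [ 0.43774568 -0.37400012  0.04537594] ((440.5478515625, -357.6879577636719), (101.31514739990234, 21.916227340698242), 77.94451904296875)
227 [ 0.56008926 -0.36805288  0.01735602] ((569.0265502929688, -358.5248107910156), (48.60081481933594, 27.676660537719727), 82.77520751953125)
191 [ 0.56833068 -0.36000779  0.06673932] ((566.7319946289062, -361.0187072753906), (20.31159019470215, 14.155162811279297), 25.26577377319336)
```

View pics/w4.png

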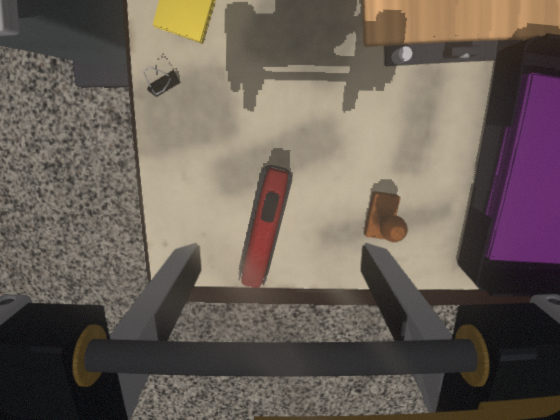

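Run:
```python
from h import *
im,d,P=load('w4'); hsv=cv2.cvtColor(im,cv2.COLOR_RGB2HSV); h=hsv[...,0].astype(int)
red=((((h<7)|(h>172))&(hsv[...,1]>130)&(hsv[...,2]>60))).astype(np.uint8); red[:,330:]=0; red[:130]=0; red[292:]=0
red=cv2.morphologyEx(red,cv2.MORPH_CLOSE,np.ones((9,9)))
cs,_=cv2.findContours(red,0,1); c=max(cs,key=cv2.contourArea); print(c[:,0].min(0),c[:,0].max(0))
for z in(.046,.040):
    p=plane(P,c[:,0],z)[:,:2]*1e3; print(z,cv2.minAreaRect(p.astype(np.float32)))
X=cloud(P,d); yy,xx=np.where(red>0)
for r in range(160,290,12):
    s=X[r][red[r]>0]; 
    if len(s): print(r,np.nanmedian(s,0).round(4))
```

```text
[249 170] [286 273]
0.046 ((439.9913635253906, -359.36871337890625), (111.3900146484375, 22.915145874023438), 78.04991149902344)
0.04 ((439.714599609375, -361.43731689453125), (113.43867492675781, 23.336572647094727), 78.0499267578125)
172 [ 0.4472 -0.3068  0.0394]
184 [ 0.4494 -0.3185  0.0421]
196 [ 0.4532 -0.3306  0.0431]
208 [ 0.4357 -0.343   0.0438]
220 [ 0.4342 -0.3557  0.0453]
232 [ 0.4373 -0.3688  0.0453]
244 [ 0.4352 -0.3822  0.0452]
256 [ 0.4335 -0.3962  0.0449]
268 [ 0.4351 -0.4114  0.0427]
```

Call:
move_arm:
  increments:
    - [[1,-0.45,-0.2,0,0,0,0.07],[1,-0.45,-0.2,0,0,0,0.14],[1,-0.45,-0.2,0,0,0,0.14],[1,-0.45,-0.2,0,0,0,0.14]]

```text
time: 19.43
tool_pos: [0.439, -0.3708, 0.3946]
ee_rot: [-3.14, -0.002, 1.377]
wrist_force: [0.0, -0.2, 0.3]
width: 0.0943
```

Run:
```python
from h import *
grasp()
im,d,P=snap('wrist','w5'); 
hsv=cv2.cvtColor(im,cv2.COLOR_RGB2HSV); h=hsv[...,0].astype(int)
red=((((h<7)|(h>172))&(hsv[...,1]>130)&(hsv[...,2]>60))).astype(np.uint8); red[:,330:]=0;red[300:]=0
red=cv2.morphologyEx(red,cv2.MORPH_CLOSE,np.ones((9,9)))
cs,_=cv2.findContours(red,0,1); c=max(cs,key=cv2.contourArea); print(c[:,0].min(0),c[:,0].max(0))
p=plane(P,c[:,0],.044)[:,:2]*1e3; print(cv2.minAreaRect(p.astype(np.float32)))
X=cloud(P,d); m=(X[...,2]>.03)&(X[...,2]<.055)&(abs(X[...,0]-.437)<.06)&(X[...,1]<-.28)&(X[...,1]>-.47); p=X[m]; print(m.sum(),cv2.minAreaRect((p[:,:2]*1e3).astype(np.float32)))
gotoR([.437,-.372,.2],np.radians(78))
```

```text
grasp pt [ 0.4388 -0.3705  0.2146] yaw 1.3769 w 0.0943 t 19.4333 F [ 0.  -0.2  0.3] T [-0.07  0.12  0.02]
[268 129] [292 253]
((437.9358215332031, -369.8442687988281), (129.9845428466797, 23.026687622070312), 77.05897521972656)
3056 ((435.4974670410156, -371.6479797363281), (137.20016479492188, 30.918479919433594), 79.6148910522461)
shift [-0.019 -0.019  0.148] turn [-0.0008 -0.0008  0.0103] target [ 0.437 -0.372  0.38 ]
```

View pics/w5.png

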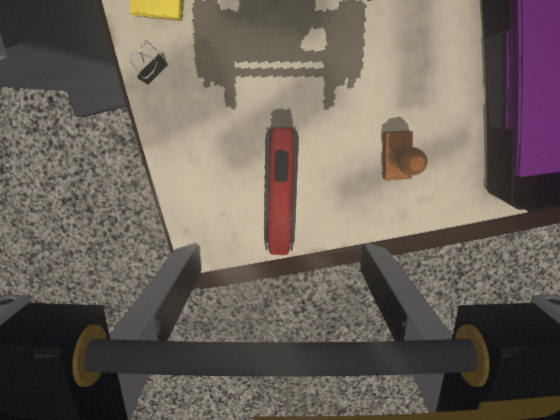

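Call:
move_arm:
  increments:
    - [[1,-0.01,-0.015,0.4,0,0,0.01],[1,-0.01,-0.015,0.8,0,0,0.01],[1,-0.01,-0.015,1,0,0,0.01],[1,-0.01,-0.015,1,0,0,0.01],[1,-0.01,-0.015,1,0,0,0.01]]

```text
time: 19.9
tool_pos: [0.4374, -0.3713, 0.2942]
ee_rot: [-3.138, -0.002, 1.361]
wrist_force: [-0.4, 0.2, 1.0]
width: 0.094
```

Run:
```python
from h import *
grasp();gotoR([.437,-.371,.037],np.radians(78))
```

```text
grasp pt [ 0.4369 -0.3709  0.1142] yaw 1.3608 w 0.094 t 19.9 F [-0.4  0.2  1. ] T [-0.08  0.12  0.08]
shift [ 0.001 -0.002  0.772] turn [-0.002  -0.0011 -0.0004] target [ 0.437 -0.371  0.217]
```

Call:
move_arm:
  increments:
    - [[1,0,0,0.3,0,0,0],[1,0,0,0.6,0,0,0],[1,0,0,0.76,0,0,0],[1,0,0,0.76,0,0,0],[0,0,0,0.76,0,0,0],[0,0,0,0.76,0,0,0],[0,0,0,0.76,0,0,0],[0,0,0,0.76,0,0,0]]

```text
time: 20.57
tool_pos: [0.4376, -0.3734, 0.2217]
ee_rot: [3.139, 0.003, 1.358]
wrist_force: [-0.1, 0.3, 0.0]
width: 0.0705
```

Call:
move_arm:
  increments:
    - [[0,0,0,0,0,0,0],[0,0,0,0,0,0,0],[0,0,0,0,0,0,0],[0,0,0,0,0,0,0],[0,0,0,0,0,0,0],[0,0,0,0,0,0,0],[0,0,0,0,0,0,0],[0,0,0,0,0,0,0]]

```text
time: 21.23
tool_pos: [0.437, -0.3729, 0.219]
ee_rot: [-3.141, 0.0, 1.358]
wrist_force: [-0.0, 0.2, -0.9]
width: 0.0248
```

Run:
```python
from h import *
grasp()
```

```text
grasp pt [ 0.4369 -0.3729  0.039 ] yaw 1.3576 w 0.0248 t 21.2333 F [-0.   0.2 -0.9] T [-0.17 -0.05 -0.02]
```

Call:
move_arm:
  increments:
    - [[0,0,0,-0.3,0,0,0],[0,0,0,-0.6,0,0,0],[0,0,0,-0.9,0,0,0],[0,0,0,-0.9,0,0,0]]

```text
time: 21.57
tool_pos: [0.4381, -0.3739, 0.316]
ee_rot: [3.133, 0.007, 1.358]
wrist_force: [1.1, -1.2, -0.7]
width: 0.0246
```

Run:
```python
from h import *
grasp();snap('scene','s4')
gotoR([.617,-.007,.13],np.radians(5.9))
im,d,P=snap('wrist','w6')
```

```text
grasp pt [ 0.4394 -0.3755  0.136 ] yaw 1.3576 w 0.0246 t 21.5667 F [ 1.1 -1.2 -0.7] T [-0.09  0.03 -0.05]
shift [3.962 0.977 0.015] turn [4.800e-03 4.000e-04 7.987e-01] target [ 0.617 -0.007  0.31 ]
```

View pics/w6.png

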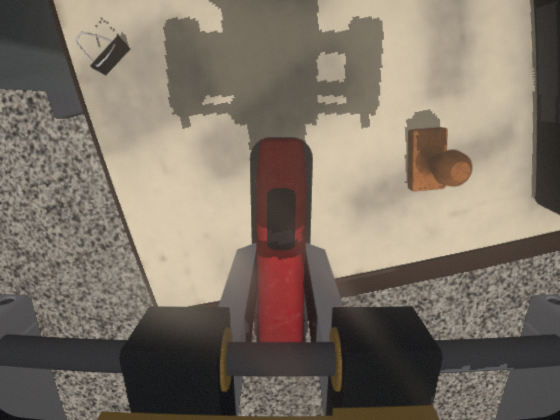

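Run:
```python
from h import *
im,d,P=load('w6'); o=robot.get_obs(); R0=Ro.from_euler('xyz',o['ee_rot'])
for uv in((281,136),(281,138),(281,140),(281,143),(281,150),(281,180),(300,200),(262,200),(252,200),(311,200)):
    x=dep(P,[uv],d)[0]; print(uv,R0.inv().apply(x-o['tool_pos']).round(4))
```

```text
(281, 136) [0.0596 0.0021 0.3104]
(281, 138) [0.0665 0.0014 0.2078]
(281, 140) [0.068  0.0013 0.1793]
(281, 143) [0.0668 0.0012 0.1772]
(281, 150) [0.0637 0.0012 0.1752]
(281, 180) [0.0502 0.0012 0.1717]
(300, 200) [0.0404 0.0103 0.172 ]
(262, 200) [ 0.0398 -0.0079  0.1743]
(252, 200) [ 0.0305 -0.0156  0.2082]
(311, 200) [0.0302 0.0193 0.2094]
```

Call:
move_arm:
  increments:
    - [[0,0.5,0.12,0,0,0,0],[0,0.99,0.24,0,0,0,0],[0,0.99,0.24,0,0,0,0],[0,0.99,0.24,0,0,0,0]]

```text
time: 22.0
tool_pos: [0.4822, -0.2774, 0.3055]
ee_rot: [-3.135, -0.004, 1.362]
wrist_force: [-0.3, -0.4, -2.7]
width: 0.0247
```

Call:
move_arm:
  increments:
    - [[0,0.5,0.12,0,0,0,0.06],[0,0.99,0.24,0,0,0,0.12],[0,0.99,0.24,0,0,0,0.18],[0,0.99,0.24,0,0,0,0.24],[0,0.99,0.24,0,0,0,0.3],[0,0.99,0.24,0,0,0,0.36],[0,0.99,0.24,0,0,0,0.4],[0,0.99,0.24,0,0,0,0.4]]

```text
time: 22.67
tool_pos: [0.5252, -0.1899, 0.3061]
ee_rot: [-3.137, 0.003, 0.728]
wrist_force: [-0.7, 0.2, -2.8]
width: 0.0245
```

Run:
```python
from h import *
grasp()
gotoR([.617,-.007,.13],np.radians(5.9))
```

```text
grasp pt [ 0.5241 -0.1897  0.1261] yaw 0.7279 w 0.0245 t 22.6667 F [-0.7  0.2 -2.8] T [-0.07  0.19  0.01]
shift [ 1.902 -0.755 -0.042] turn [-0.0023  0.003   0.3978] target [ 0.617 -0.007  0.31 ]
```

Call:
move_arm:
  increments:
    - [[0,0.5,-0.2,0,0,0,0],[0,0.9,-0.36,-0.04,0,0,0],[0,0.9,-0.36,-0.04,0,0,0],[0,0.9,-0.36,-0.04,0,0,0]]

```text
time: 23.0
tool_pos: [0.5698, -0.1003, 0.3114]
ee_rot: [-3.139, 0.001, 0.735]
wrist_force: [-0.2, -0.7, -2.6]
width: 0.0247
```

Call:
move_arm:
  increments:
    - [[0,0.5,-0.2,0,0,0,0.07],[0,1,-0.4,0,0,0,0.14],[0,1,-0.4,0,0,0,0.21],[0,1,-0.4,0,0,0,0.28],[0,1,-0.4,0,0,0,0.34],[0,1,-0.4,0,0,0,0.4],[0,1,-0.4,0,0,0,0.4],[0,1,-0.4,0,0,0,0.4]]

```text
time: 23.67
tool_pos: [0.6166, -0.0074, 0.3117]
ee_rot: [3.141, 0.003, 0.103]
wrist_force: [-0.5, 0.0, -2.2]
width: 0.0246
```

Run:
```python
from h import *
grasp()
snap('wrist','w7');gotoR([.617,-.007,.069],np.radians(5.9))
```

```text
grasp pt [ 0.616  -0.0075  0.1317] yaw 0.103 w 0.0246 t 23.6667 F [-0.5  0.  -2.2] T [-0.    0.15  0.01]
shift [ 0.006 -0.002  0.629] turn [ 0.0001  0.0017 -0.0002] target [ 0.617 -0.007  0.249]
```

View pics/w7.png

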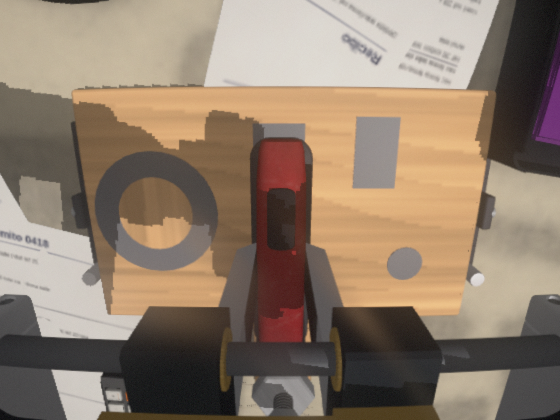

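Run:
```python
from pat import *
patches('w7')
```

```text
w7 ctr mm [ 580.9 -120.2] size [29.8 30.4] ang 5.5
w7 ctr mm [604.4  94.8] size [102.9 102.9] ang 46.2
w7 ctr mm [ 6.789e+02 -2.000e-01] size [15.2 39.4] ang 5.9
w7 ctr mm [672.8 -77.4] size [55.  33.7] ang 6.1
```

Call:
move_arm:
  increments:
    - [[0,0.005,0,0.2,0,0,0],[0,0.005,0,0.4,0,0,0],[0,0.005,0,0.55,0,0,0],[0,0.005,0,0.62,0,0,0],[0,0.005,0,0.62,0,0,0],[0,0.005,0,0.62,0,0,0]]

```text
time: 24.22
tool_pos: [0.6174, -0.0066, 0.2511]
ee_rot: [3.141, 0.001, 0.101]
wrist_force: [-0.1, -0.4, -2.3]
width: 0.0245
```

Run:
```python
from h import *
grasp();gotoR([.617,-.007,.068],np.radians(5.9))
```

```text
grasp pt [ 0.6173 -0.0066  0.0711] yaw 0.1015 w 0.0245 t 24.2167 F [-0.1 -0.4 -2.3] T [-0.03  0.14 -0.03]
shift [-0.004  0.004  0.031] turn [ 0.0001  0.0005 -0.0009] target [ 0.617 -0.007  0.248]
```

Call:
move_arm:
  increments:
    - [[0,-0.012,0,0.02,0,0,0],[0,-0.012,0,0.035,0,0,0],[0,-0.012,0,0.035,0,0,0],[0,-0.012,0,0.035,0,0,0]]

```text
time: 24.55
tool_pos: [0.6162, -0.0064, 0.2479]
ee_rot: [3.141, 0.0, 0.101]
wrist_force: [0.4, -0.7, -2.2]
width: 0.0244
```

Run:
```python
from h import *
grasp()
```

```text
grasp pt [ 0.6162 -0.0065  0.0679] yaw 0.1012 w 0.0244 t 24.55 F [ 0.4 -0.7 -2.2] T [-0.03  0.14 -0.02]
```

Call:
move_arm:
  increments:
    - [[0,0,0,0.01,0,0,0],[0,0,0,0.02,0,0,0],[0,0,0,0.02,0,0,0]]

```text
time: 24.8
tool_pos: [0.6162, -0.0064, 0.2477]
ee_rot: [3.141, -0.0, 0.101]
wrist_force: [-3.5, -0.4, 6.0]
width: 0.0246
```

Run:
```python
from h import *
grasp()
```

```text
grasp pt [ 0.6163 -0.0065  0.0677] yaw 0.1011 w 0.0246 t 24.8 F [-3.5 -0.4  6. ] T [-0.04  0.8   0.01]
```

Contact. Release and lift straight up.

Call:
move_arm:
  increments:
    - [[0.45,0,0,0,0,0,0],[0.45,0,0,0,0,0,0],[0.45,0,0,0,0,0,0],[0.45,0,0,0,0,0,0],[0.45,0,0,-0.3,0,0,0],[0.45,0,0,-0.7,0,0,0],[0.45,0,0,-1,0,0,0],[0.45,0,0,-1,0,0,0]]

```text
time: 25.47
tool_pos: [0.6175, -0.0064, 0.3542]
ee_rot: [3.139, -0.014, 0.101]
wrist_force: [0.4, 0.0, 1.5]
width: 0.042
```

Run:
```python
from h import *
grasp();snap('wrist','w8');snap('scene','s8');gotoR([.567,-.361,.165],np.radians(83))
```

```text
grasp pt [ 0.62   -0.0067  0.1742] yaw 0.101 w 0.042 t 25.4667 F [0.4 0.  1.5] T [-0.03  0.1   0.02]
shift [-0.851  3.478  0.024] turn [ 0.0018 -0.0014 -0.8579] target [ 0.567 -0.361  0.345]
```

View pics/w8.png

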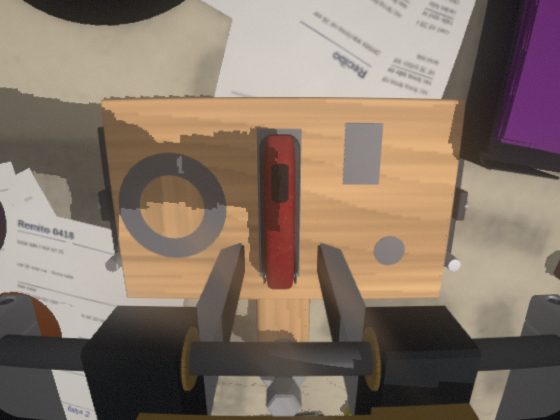

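View pics/s8.png

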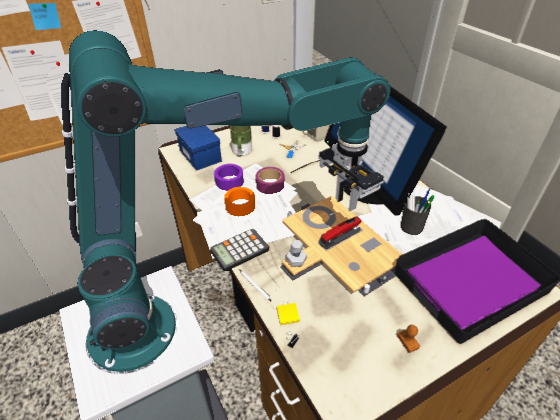

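```bash
python3 - <<'E'
from h import *
im,d,P=load('w4'); X=cloud(P,d)
m=(X[...,0]>.58)&(X[...,0]<.72)&(X[...,1]<-.27)&(X[...,1]>-.45)&(X[...,2]>.015)
for x0 in np.arange(.58,.72,.01):
    k=m&(abs(X[...,0]-x0)<.005); print(round(x0,2),k.sum(),X[k][:,2].max().round(3) if k.any() else None)
E
python3 - <<'E'
from h import *
goto([.567,-.361,.36],np.radians(83))
E
```

```text
0.58 100 0.062
0.59 19 0.018
0.6 0 None
0.61 0 None
0.62 0 None
0.63 0 None
0.64 0 None
0.65 0 None
0.66 0 None
0.67 1382 0.056
0.68 88 0.066
0.69 610 0.066
0.7 1827 0.065
0.71 1190 0.065
0.72 596 0.065
shift [-0.85   3.479 -0.126] turn [ 0.0018 -0.0014 -0.8579]
```

Call:
move_arm:
  increments:
    - [[0.7,-0.21,0.9,-0.05,0,0,0],[0.7,-0.21,0.9,-0.05,0,0,0],[0.7,-0.21,0.9,-0.05,0,0,0]]

```text
time: 25.82
tool_pos: [0.6035, -0.1023, 0.3479]
ee_rot: [3.14, 0.006, 0.097]
wrist_force: [0.4, -0.5, -0.8]
width: 0.0589
```

Call:
move_arm:
  increments:
    - [[0.7,-0.21,0.9,0,0,0,0],[0.7,-0.21,0.9,0,0,0,0],[0.7,-0.21,0.9,0,0,0,0]]

```text
time: 26.07
tool_pos: [0.5913, -0.1945, 0.3476]
ee_rot: [3.141, 0.006, 0.096]
wrist_force: [1.1, -0.2, 0.7]
width: 0.0657
```

Call:
move_arm:
  increments:
    - [[0.7,-0.21,0.9,0,0,0,-0.08],[0.7,-0.21,0.9,0,0,0,-0.16],[0.7,-0.21,0.9,0,0,0,-0.24],[0.7,-0.21,0.9,0,0,0,-0.31],[0.7,-0.21,0.9,0,0,0,-0.38],[0.7,-0.21,0.9,0,0,0,-0.45],[0.7,-0.21,0.9,0,0,0,-0.53],[0.7,-0.21,0.9,0,0,0,-0.61]]

```text
time: 26.73
tool_pos: [0.5807, -0.2808, 0.3479]
ee_rot: [-3.137, -0.0, 1.064]
wrist_force: [-0.7, 0.2, -0.4]
width: 0.066
```

Run:
```python
from h import *
grasp();goto([.567,-.361,.36],np.radians(83))
```

```text
grasp pt [ 0.58   -0.2804  0.1679] yaw 1.0638 w 0.066 t 26.7333 F [-0.7  0.2 -0.4] T [-0.05  0.14  0.03]
shift [-0.768  0.268 -0.123] turn [-0.0031 -0.0007 -0.245 ]
```

Call:
move_arm:
  increments:
    - [[0.7,-0.4,0.15,-0.1,0,0,-0.08],[0.7,-0.65,0.25,-0.1,0,0,-0.16],[0.7,-0.65,0.25,-0.1,0,0,-0.24],[0.7,-0.65,0.25,-0.1,0,0,-0.24],[0.7,-0.65,0.25,-0.1,0,0,-0.24]]

```text
time: 27.15
tool_pos: [0.5707, -0.3499, 0.3583]
ee_rot: [-3.138, -0.002, 1.432]
wrist_force: [0.3, 0.3, 0.4]
width: 0.0656
```

```bash
cat > stp.py <<'E'
from h import *
def stamp(f):
    im,d,P=load(f); X=cloud(P,d); hsv=cv2.cvtColor(im,cv2.COLOR_RGB2HSV); h=hsv[...,0].astype(int)
    s=(h>4)&(h<15)&(hsv[...,1]>120)&(abs(X[...,1]+.36)<.06)&(abs(X[...,0]-.567)<.05)
    for lo,hi in((.005,.021),(.03,.075),(.064,.075)):
        p=X[s&(X[...,2]>lo)&(X[...,2]<hi)]; print(len(p),p.mean(0).round(4),cv2.minAreaRect((p[:,:2]*1e3).astype(np.float32)), cv2.minEnclosingCircle((p[:,:2]*1e3).astype(np.float32)))
E
python3 - <<'E'
from stp import *
grasp();snap('wrist','w9'); stamp('w9'); gotoR([.567,-.361,.05],np.radians(83))
E
```

```text
grasp pt [ 0.5701 -0.3494  0.1783] yaw 1.4317 w 0.0656 t 27.15 F [0.3 0.3 0.4] T [-0.06  0.08 -0.02]
125 [ 0.5685 -0.3522  0.0171] ((569.51123046875, -358.74847412109375), (49.57110595703125, 27.62624740600586), 82.84367370605469) ((569.921142578125, -358.5223388671875), 27.698402404785156)
243 [ 0.5689 -0.36    0.0667] ((567.8346557617188, -360.2538146972656), (16.225658416748047, 16.73723602294922), 71.4325942993164) ((567.4559326171875, -360.61895751953125), 9.661703109741211)
227 [ 0.5694 -0.3597  0.067 ] ((569.128173828125, -360.1251525878906), (14.684855461120605, 15.383082389831543), 83.96537780761719) ((569.2667846679688, -360.43463134765625), 8.05567455291748)
shift [-0.122 -0.018  1.288] turn [-0.002  -0.0012 -0.0103] target [ 0.567 -0.361  0.23 ]
```

View pics/w9.png

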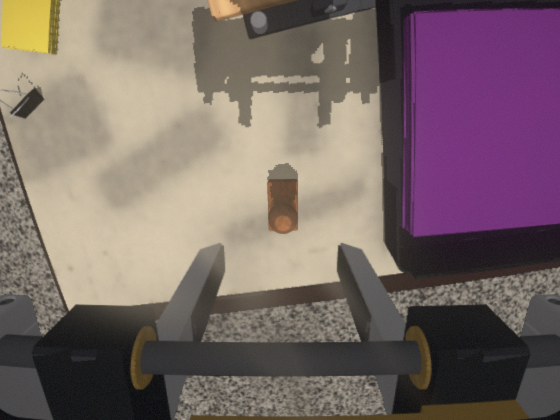

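Run:
```python
from h import *
gotoR([.569,-.360,.052],np.radians(83))
```

```text
shift [-0.11  -0.     1.268] turn [-0.002  -0.0012 -0.0103] target [ 0.569 -0.36   0.232]
```

Call:
move_arm:
  increments:
    - [[0.7,-0.11,0,0.3,0,0,-0.01],[0.7,-0.11,0,0.6,0,0,-0.01],[0.7,-0.11,0,0.7,0,0,-0.01],[0.7,-0.11,0,0.7,0,0,-0.01],[0.7,-0.11,0,0.7,0,0,-0.01]]

```text
time: 27.62
tool_pos: [0.5694, -0.3602, 0.29]
ee_rot: [-3.139, -0.001, 1.451]
wrist_force: [0.1, -0.7, 0.2]
width: 0.0657
```

Run:
```python
from h import *
grasp();gotoR([.569,-.360,.052],np.radians(83))
```

```text
grasp pt [ 0.569 -0.36   0.11 ] yaw 1.4507 w 0.0657 t 27.6167 F [ 0.1 -0.7  0.2] T [-0.04  0.06  0.02]
shift [ 0.001 -0.003  0.58 ] turn [-0.0015 -0.0006  0.0013] target [ 0.569 -0.36   0.232]
```

Call:
move_arm:
  increments:
    - [[0.7,0,0,0.3,0,0,0],[0.7,0,0,0.5,0,0,0],[0.7,0,0,0.58,0,0,0],[0.7,0,0,0.58,0,0,0],[0.7,0,0,0.58,0,0,0],[0,0,0,0.58,0,0,0],[0,0,0,0.58,0,0,0],[0,0,0,0.58,0,0,0]]

```text
time: 28.28
tool_pos: [0.5695, -0.3614, 0.2345]
ee_rot: [3.14, 0.002, 1.45]
wrist_force: [0.2, 0.1, -0.3]
width: 0.0493
```

Call:
move_arm:
  increments:
    - [[0,0,0,0,0,0,0],[0,0,0,0,0,0,0],[0,0,0,0,0,0,0],[0,0,0,0,0,0,0],[0,0,0,0,0,0,0],[0,0,0,0,0,0,0]]

```text
time: 28.78
tool_pos: [0.5691, -0.3612, 0.2326]
ee_rot: [-3.141, 0.0, 1.451]
wrist_force: [-0.9, 0.1, 1.2]
width: 0.0246
```

Run:
```python
from h import *
grasp()
```

```text
grasp pt [ 0.5689 -0.3612  0.0526] yaw 1.4505 w 0.0246 t 28.7833 F [-0.9  0.1  1.2] T [-0.07  0.08  0.03]
```

Call:
move_arm:
  increments:
    - [[0,0,0,0,0,0,0],[0,0,0,-0.2,0,0,0],[0,0,0,-0.5,0,0,0],[0,0,0,-0.8,0,0,0],[0,0,0,-0.8,0,0,0],[0,0,0,-0.8,0,0,0]]

```text
time: 29.28
tool_pos: [0.5695, -0.3614, 0.3152]
ee_rot: [3.138, 0.003, 1.451]
wrist_force: [0.4, 0.5, -0.9]
width: 0.0243
```

Run:
```python
from h import *
grasp();snap('wrist','w10');im,d,P=snap('side','s10');gotoR([.674,-.0775,.14],np.radians(5.9-.1))
c=np.round(proj(P,[[.57,-.36,.1]])[0]).astype(int); print(c)
cv2.imwrite('pics/c.png',cv2.resize(im[max(c[1]-60,0):c[1]+60,c[0]-80:c[0]+80],None,fx=4,fy=4,interpolation=cv2.INTER_CUBIC)[:,:,::-1])
```

```text
grasp pt [ 0.5701 -0.362   0.1352] yaw 1.4505 w 0.0243 t 29.2833 F [ 0.4  0.5 -0.9] T [-0.05  0.03 -0.05]
shift [ 2.94   0.704 -0.091] turn [-2.10e-03  8.00e-04  8.59e-01] target [ 0.674  -0.0775  0.32  ]
[412 262]
```

View pics/c.png

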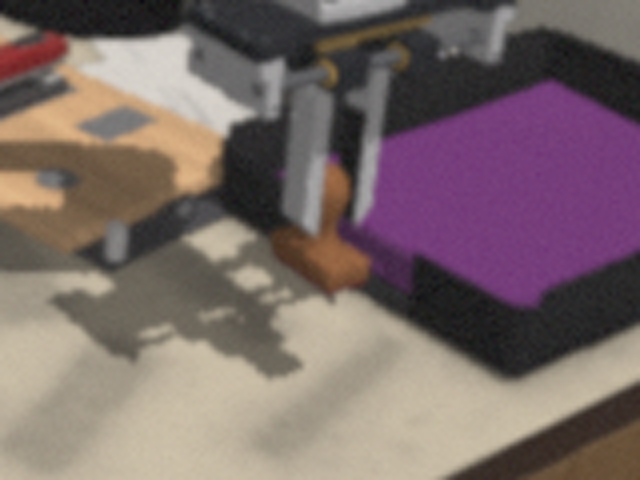

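View pics/w10.png

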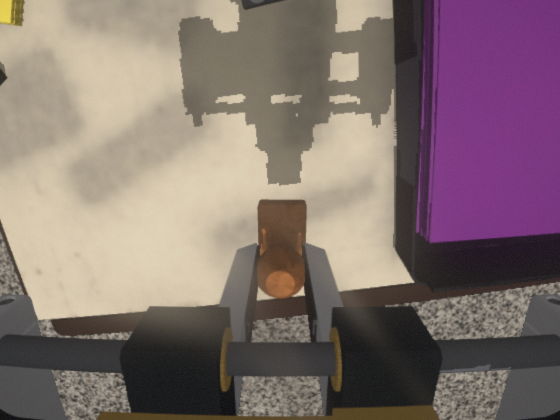

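Run:
```python
from h import *
for f in('scene0','side0'):
    im,d,P=load(f); X=cloud(P,d)
    m=(X[...,0]>.62)&(X[...,0]<1)&(abs(X[...,1]+.02)<.25)&(X[...,2]>.12)&(X[...,2]<.5)
    p=X[m]
    for y in np.arange(-.25,.25,.05):
        k=abs(p[:,1]-y)<.025; print(f,round(y,2),k.sum(),p[k].min(0).round(3) if k.any() else '')
im,d,P=load('w10'); o=robot.get_obs(); R0=Ro.from_euler('xyz',o['ee_rot'])
for uv in((282,199),(282,201),(282,203),(282,210),(262,220),(302,220)):
    print(uv,R0.inv().apply(dep(P,[uv],d)[0]-o['tool_pos']).round(4))
```

```text
scene0 -0.25 0 
scene0 -0.2 0 
scene0 -0.15 0 
scene0 -0.1 53 [ 0.814 -0.104  0.121]
scene0 -0.05 822 [ 0.809 -0.062  0.12 ]
scene0 -0.0 1084 [ 0.812 -0.025  0.12 ]
scene0 0.05 1044 [0.818 0.025 0.12 ]
scene0 0.1 958 [0.825 0.075 0.12 ]
scene0 0.15 887 [0.825 0.125 0.121]
scene0 0.2 806 [0.833 0.175 0.121]
side0 -0.25 0 
side0 -0.2 0 
side0 -0.15 0 
side0 -0.1 57 [ 0.812 -0.102  0.121]
side0 -0.05 763 [ 0.807 -0.075  0.121]
side0 -0.0 836 [ 0.812 -0.025  0.12 ]
side0 0.05 812 [0.817 0.025 0.12 ]
side0 0.1 754 [0.822 0.075 0.12 ]
side0 0.15 696 [0.826 0.125 0.12 ]
side0 0.2 647 [0.828 0.175 0.12 ]
(282, 199) [0.0028 0.0038 0.3114]
(282, 201) [0.0268 0.0027 0.218 ]
(282, 203) [0.0268 0.0026 0.2131]
(282, 210) [0.0227 0.0026 0.212 ]
(262, 220) [ 0.0172 -0.0096  0.2094]
(302, 220) [0.0162 0.0149 0.2121]
```

Run:
```python
from h import *
gotoR([.673,-.077,.14],np.radians(185.9))
```

```text
shift [ 2.944  0.693 -0.091] turn [-9.0000e-04 -2.2000e-03 -1.1421e+00] target [ 0.673 -0.077  0.32 ]
```

Call:
move_arm:
  increments:
    - [[0,0.5,0.1,-0.1,0,0,0],[0,0.98,0.2,-0.1,0,0,0],[0,0.98,0.2,-0.1,0,0,0],[0,0.98,0.2,-0.1,0,0,0]]

```text
time: 29.72
tool_pos: [0.6017, -0.2621, 0.3199]
ee_rot: [-3.137, -0.003, 1.456]
wrist_force: [-0.6, 0.3, -0.5]
width: 0.0245
```

Call:
move_arm:
  increments:
    - [[0,0.5,0.1,0,0,0,-0.08],[0,0.98,0.2,0,0,0,-0.16],[0,0.98,0.2,0,0,0,-0.24],[0,0.98,0.2,0,0,0,-0.31],[0,0.98,0.2,0,0,0,-0.38],[0,0.98,0.2,0,0,0,-0.45],[0,0.98,0.2,0,0,0,-0.52],[0,0.98,0.2,0,0,0,-0.57]]

```text
time: 30.38
tool_pos: [0.6319, -0.1722, 0.3196]
ee_rot: [-3.138, -0.004, 2.35]
wrist_force: [0.1, -0.3, -0.1]
width: 0.0244
```

Run:
```python
from h import *
grasp();gotoR([.673,-.077,.14],np.radians(185.9))
```

```text
grasp pt [ 0.6309 -0.1721  0.1396] yaw 2.3501 w 0.0244 t 30.3833 F [ 0.1 -0.3 -0.1] T [0. 0. 0.]
shift [ 0.388  0.961 -0.005] turn [-0.0008 -0.0034 -0.5694] target [ 0.673 -0.077  0.32 ]
```

Call:
move_arm:
  increments:
    - [[0,0.2,0.5,0,0,0,-0.08],[0,0.38,0.95,0,0,0,-0.16],[0,0.38,0.95,0,0,0,-0.24],[0,0.38,0.95,0,0,0,-0.31],[0,0.38,0.95,0,0,0,-0.38],[0,0.38,0.95,0,0,0,-0.45],[0,0.38,0.95,0,0,0,-0.52],[0,0.38,0.95,0,0,0,-0.57]]

```text
time: 31.05
tool_pos: [0.6733, -0.0787, 0.3194]
ee_rot: [3.141, -0.006, -3.038]
wrist_force: [-0.2, 0.3, -0.8]
width: 0.0242
```

Call:
move_arm:
  increments:
    - [[0,0,0,0.1,0,0,0],[0,0,0,0.1,0,0,0],[0,0,0,0.1,0,0,0]]

```text
time: 31.3
tool_pos: [0.6731, -0.0782, 0.3093]
ee_rot: [3.14, -0.006, -3.044]
wrist_force: [0.2, -0.1, -0.3]
width: 0.0243
```

Run:
```python
from h import *
grasp();snap('wrist','w11');gotoR([.673,-.077,.085],np.radians(185.9))
```

```text
grasp pt [ 0.6721 -0.0781  0.1293] yaw -3.0444 w 0.0243 t 31.3 F [ 0.2 -0.1 -0.3] T [ 0.04 -0.04 -0.01]
shift [0.    0.011 0.453] turn [ 0.0005 -0.0027 -0.0033] target [ 0.673 -0.077  0.265]
```

View pics/w11.png

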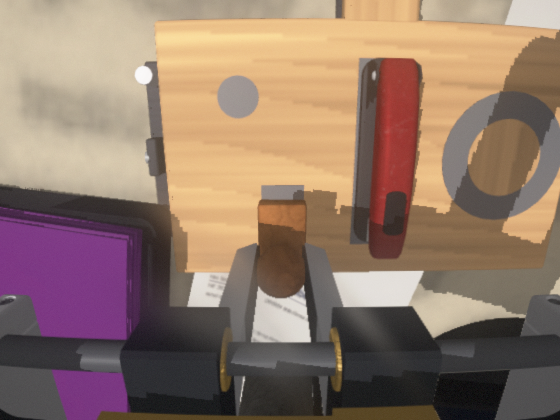

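Call:
move_arm:
  increments:
    - [[0,0,0.01,0.2,0,0.002,0],[0,0,0.01,0.35,0,0.002,0],[0,0,0.01,0.45,0,0.002,0],[0,0,0.01,0.47,0,0.002,0],[0,0,0.01,0.47,0,0.002,0],[0,0,0.01,0.47,0,0.002,0]]

```text
time: 31.85
tool_pos: [0.6737, -0.0768, 0.266]
ee_rot: [-3.141, -0.003, -3.042]
wrist_force: [0.5, -0.2, -0.5]
width: 0.0246
```

Run:
```python
from h import *
grasp();gotoR([.673,-.077,.081],np.radians(185.9))
```

```text
grasp pt [ 0.6731 -0.0769  0.086 ] yaw -3.0423 w 0.0246 t 31.85 F [ 0.5 -0.2 -0.5] T [0.03 0.   0.01]
shift [ 0.007 -0.001  0.05 ] turn [-0.0002 -0.002  -0.0023] target [ 0.673 -0.077  0.261]
```

Call:
move_arm:
  increments:
    - [[0,0,0,0.03,0,0,0],[0,0,0,0.05,0,0,0],[0,0,0,0.05,0,0,0],[0,0,0,0.05,0,0,0]]

```text
time: 32.18
tool_pos: [0.6737, -0.0768, 0.2615]
ee_rot: [-3.141, -0.002, -3.042]
wrist_force: [0.5, -0.0, 1.8]
width: 0.0246
```

Run:
```python
from h import *
grasp()
```

```text
grasp pt [ 0.6734 -0.0769  0.0815] yaw -3.042 w 0.0246 t 32.1833 F [ 0.5 -0.   1.8] T [ 0.   -0.13 -0.03]
```

Light contact; release, lift.

Call:
move_arm:
  increments:
    - [[0,0,0,0.01,0,0,0],[0.5,0,0,0.01,0,0,0],[0.5,0,0,0.01,0,0,0],[0.5,0,0,0,0,0,0],[0.5,0,0,0,0,0,0],[0.5,0,0,-0.3,0,0,0],[0.5,0,0,-0.7,0,0,0],[0.5,0,0,-1,0,0,0]]

```text
time: 32.85
tool_pos: [0.6738, -0.0767, 0.3616]
ee_rot: [3.141, -0.005, -3.042]
wrist_force: [1.8, -0.3, 0.2]
width: 0.047
```

Run:
```python
from h import *
grasp();snap('wrist','w12')
for n in('scene','side'): snap(n,n[:2]+'12')
for f in('sc12','si12'):
    im,d,P=load(f); X=cloud(P,d); hsv=cv2.cvtColor(im,cv2.COLOR_RGB2HSV); h=hsv[...,0].astype(int)
    for y,x in((174,270),):
        pass
    m=(X[...,0]>.5)&(X[...,0]<.75)&(X[...,1]>.25)&(X[...,1]<.5)&(X[...,2]>.038)&(X[...,2]<.055)&((h>150))&(hsv[...,1]>60)
    p=X[m]; print(f,m.sum(),p.mean(0) if m.any() else '', cv2.minEnclosingCircle((p[:,:2]*1e3).astype(np.float32)) if m.any() else '')
```

```text
grasp pt [ 0.673  -0.0768  0.1816] yaw -3.042 w 0.047 t 32.85 F [ 1.8 -0.3  0.2] T [ 0.03 -0.04 -0.04]
sc12 192 [0.55948537 0.32860714 0.04390962] ((564.3319702148438, 336.2402648925781), 52.516807556152344)
si12 112 [0.54771185 0.31142865 0.04435004] ((558.88916015625, 331.256103515625), 48.699440002441406)
```

View pics/w12.png

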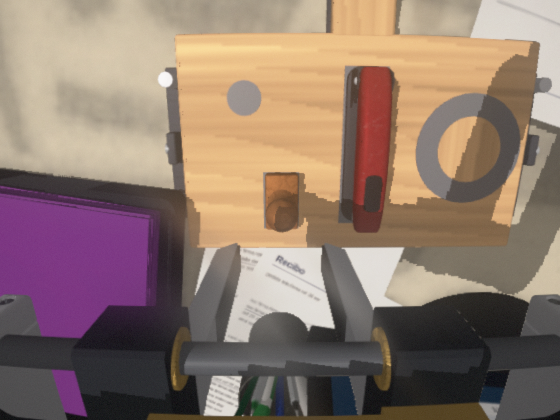

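View pics/sc12.png

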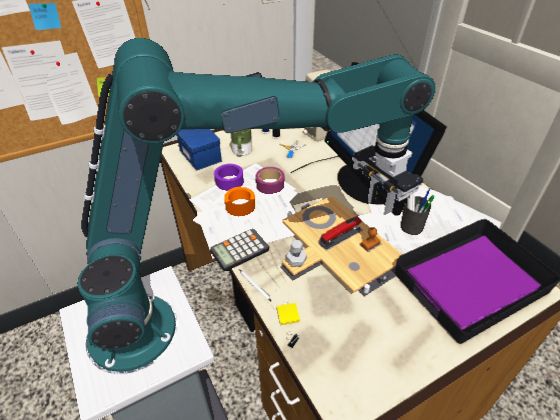

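Run:
```python
from h import *
goto([.57,.30,.39],np.radians(90))
```

```text
shift [ 0.662  3.852 -0.264] turn [8.0000e-04 3.0000e-03 1.0634e+00]
```

Call:
move_arm:
  increments:
    - [[1,0.17,0.96,-0.1,0,0,0],[1,0.17,0.96,-0.1,0,0,0],[1,0.17,0.96,-0.1,0,0,0]]

```text
time: 33.25
tool_pos: [0.6462, 0.021, 0.3687]
ee_rot: [3.138, -0.008, -3.039]
wrist_force: [0.7, 0.1, -0.0]
width: 0.0639
```

Call:
move_arm:
  increments:
    - [[1,0.17,0.96,-0.1,0,0,0],[1,0.17,0.96,-0.1,0,0,0],[1,0.17,0.96,-0.1,0,0,0]]

```text
time: 33.5
tool_pos: [0.6195, 0.1152, 0.3792]
ee_rot: [3.139, -0.007, -3.038]
wrist_force: [1.0, -0.3, 0.6]
width: 0.0834
```

Call:
move_arm:
  increments:
    - [[1,0.17,0.96,0,0,0,0.08],[1,0.17,0.96,0,0,0,0.16],[1,0.17,0.96,0,0,0,0.24],[1,0.17,0.96,0,0,0,0.31],[1,0.17,0.96,0,0,0,0.38],[1,0.17,0.96,0,0,0,0.45],[1,0.17,0.96,0,0,0,0.53],[1,0.17,0.96,0,0,0,0.6]]

```text
time: 34.17
tool_pos: [0.5947, 0.2045, 0.3784]
ee_rot: [-3.135, -0.003, 2.293]
wrist_force: [0.5, -0.3, 0.7]
width: 0.0941
```

Run:
```python
from h import *
goto([.57,.30,.39],np.radians(90))
```

```text
shift [ 0.88   0.445 -0.116] turn [-4.700e-03 -4.000e-04  4.596e-01]
```

Call:
move_arm:
  increments:
    - [[1,0.4,0.2,-0.1,0,0,0.08],[1,0.85,0.43,-0.1,0,0,0.16],[1,0.85,0.43,-0.1,0,0,0.24],[1,0.85,0.43,-0.1,0,0,0.31],[1,0.85,0.43,-0.1,0,0,0.38],[1,0.85,0.43,-0.1,0,0,0.46],[1,0.85,0.43,-0.1,0,0,0.46]]

```text
time: 34.75
tool_pos: [0.5703, 0.2967, 0.3885]
ee_rot: [-3.135, 0.002, 1.574]
wrist_force: [-0.5, -0.2, -0.7]
width: 0.0941
```

```bash
cat > tp.py <<'E'
from h import *
def tape(f,z=.045,c=(.565,.336)):
    im,d,P=load(f); X=cloud(P,d); hsv=cv2.cvtColor(im,cv2.COLOR_RGB2HSV); h=hsv[...,0].astype(int)
    m=(abs(X[...,0]-c[0])<.07)&(abs(X[...,1]-c[1])<.07)&(abs(X[...,2]-z)<.006)&(h>150)&(hsv[...,1]>50)
    p=X[m]; print(f,m.sum(),'medz',np.median(p[:,2]),cv2.minEnclosingCircle((p[:,:2]*1e3).astype(np.float32)))
    mm=m.astype(np.uint8); cs,_=cv2.findContours(mm,0,1); cc=max(cs,key=cv2.contourArea)
    q=plane(P,cc[:,0],z)[:,:2]*1e3; print('  img circ',cv2.minEnclosingCircle(q.astype(np.float32)), 'bbox px',cc[:,0].min(0),cc[:,0].max(0))
E
python3 - <<'E'
from tp import *
grasp();snap('wrist','w13');tape('w13')
E
```

```text
grasp pt [0.5691 0.2963 0.2085] yaw 1.5743 w 0.0941 t 34.75 F [-0.5 -0.2 -0.7] T [-0.02  0.06 -0.  ]
w13 2863 medz 0.0449103694729551 ((562.3687133789062, 339.1918640136719), 49.687156677246094)
  img circ ((562.4552612304688, 339.38494873046875), 49.53066635131836) bbox px [224 100] [326 202]
```

View pics/w13.png

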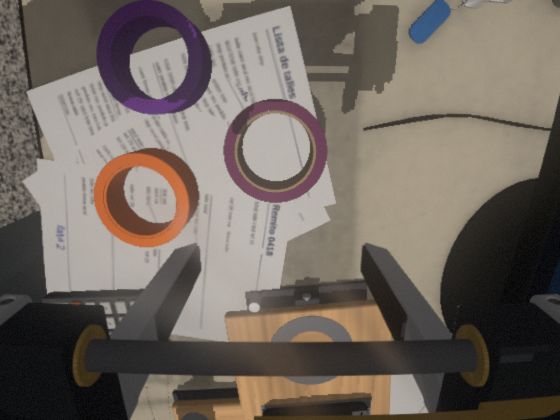

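Run:
```python
from h import *
gotoR([.602,.339,.10],np.radians(90))
```

```text
shift [0.423 0.327 1.084] turn [-0.0042  0.0013  0.0049] target [0.602 0.339 0.28 ]
```

Call:
move_arm:
  increments:
    - [[1,0.2,0.16,0.2,0,0,0],[1,0.42,0.32,0.5,0,0,0],[1,0.42,0.32,0.8,0,0,0],[1,0.42,0.32,1,0,0,0],[1,0.42,0.32,1,0,0,0],[1,0.42,0.32,1,0,0,0]]

```text
time: 35.3
tool_pos: [0.6014, 0.3385, 0.288]
ee_rot: [-3.133, 0.003, 1.578]
wrist_force: [0.2, 0.1, 0.2]
width: 0.0938
```

Run:
```python
from h import *
grasp();snap('wrist','w14');gotoR([.602,.339,.029],np.radians(90))
```

```text
grasp pt [0.5999 0.3381 0.108 ] yaw 1.5778 w 0.0938 t 35.3 F [0.2 0.1 0.2] T [ 0.   -0.01  0.04]
shift [0.003 0.006 0.817] turn [-0.0026  0.0003  0.0041] target [0.602 0.339 0.209]
```

View pics/w14.png

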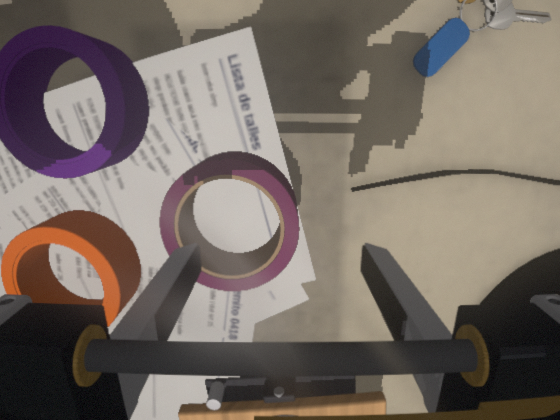

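Run:
```python
from h import *
im,d,P=load('w14')
print(proj(P,[[.553,.338,.045],[.553,.338,.089],[.66,.338,.01],[.66,.338,.09]]).round(0)); print(plane(P,[(478,265)],0.01))
```

```text
[[216. 231.]
 [201. 257.]
 [356. 217.]
 [385. 260.]]
[[0.76999255 0.29515701 0.01      ]]
```

Call:
move_arm:
  increments:
    - [[1,0,0.005,0.3,0,0,0],[1,0,0.005,0.5,0,0,0],[1,0,0.005,0.7,0,0,0],[1,0,0.005,0.8,0,0,0],[1,0,0.005,0.8,0,0,0],[0,0,0.005,0.8,0,0,0],[0,0,0.005,0.8,0,0,0],[0,0,0.005,0.8,0,0,0]]

```text
time: 36.02
tool_pos: [0.6024, 0.3393, 0.2132]
ee_rot: [3.142, -0.001, 1.576]
wrist_force: [-0.1, 0.3, 0.0]
width: 0.0773
```

Call:
move_arm:
  increments:
    - [[0,0,0,0,0,0,0],[0,0,0,0,0,0,0],[0,0,0,0,0,0,0],[0,0,0,0,0,0,0],[0,0,0,0,0,0,0],[0,0,0,0,0,0,0],[0,0,0,0,0,0,0],[0,0,0,0,0,0,0]]

```text
time: 36.68
tool_pos: [0.6017, 0.339, 0.2103]
ee_rot: [-3.138, 0.001, 1.576]
wrist_force: [2.1, 0.7, -0.1]
width: 0.024
```

Run:
```python
from h import *
grasp()
```

```text
grasp pt [0.601  0.3389 0.0303] yaw 1.5762 w 0.024 t 36.6833 F [ 2.1  0.7 -0.1] T [-0.08 -0.2   0.  ]
```

Call:
move_arm:
  increments:
    - [[0,0,0,0,0,0,0],[0,0,0,0,0,0,0],[0,0,0,0,0,0,0],[0,0,0,-0.2,0,0,0],[0,0,0,-0.5,0,0,0],[0,0,0,-0.8,0,0,0],[0,0,0,-0.8,0,0,0]]

```text
time: 37.27
tool_pos: [0.6032, 0.3397, 0.2984]
ee_rot: [3.134, -0.005, 1.576]
wrist_force: [0.8, 0.7, 0.4]
width: 0.0147
```

Run:
```python
from h import *
grasp();snap('wrist','w15');snap('scene','s15')
```

```text
grasp pt [0.6045 0.3406 0.1184] yaw 1.5763 w 0.0147 t 37.2667 F [0.8 0.7 0.4] T [-0.03 -0.08 -0.02]
```

View pics/w15.png

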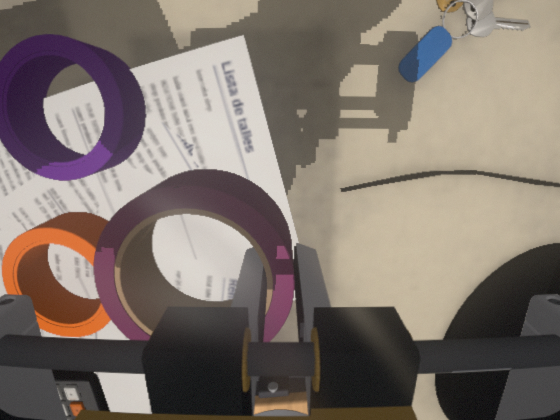

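View pics/s15.png

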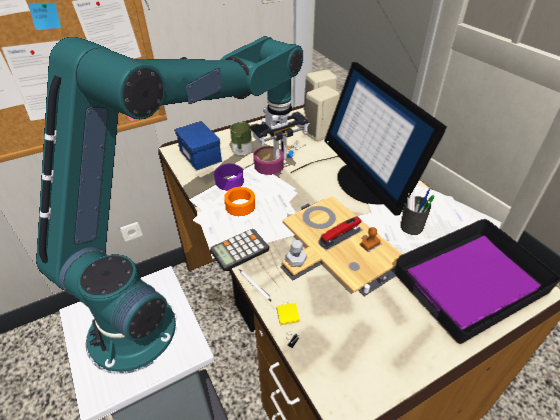

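```bash
cat >> tp.py <<'E'
def held(f):
    im,d,P=load(f); X=cloud(P,d); hsv=cv2.cvtColor(im,cv2.COLOR_RGB2HSV); h=hsv[...,0].astype(int); o=robot.get_obs(); g=o['tool_pos']
    m=(abs(X[...,0]-g[0]+.04)<.09)&(abs(X[...,1]-g[1])<.09)&(h>150)&(hsv[...,1]>50)&(X[...,2]>.03)
    p=X[m]; zt=np.percentile(p[:,2],90); k=p[abs(p[:,2]-zt)<.006]; A=np.c_[k[:,:2]-k[:,:2].mean(0),np.ones(len(k))]
    print(f,len(k),'ztop',zt,'slope',np.linalg.lstsq(A,k[:,2],rcond=None)[0].round(3),cv2.minEnclosingCircle((k[:,:2]*1e3).astype(np.float32)),'x rng',np.percentile(k[:,0],[.5,99.5]),'y',np.percentile(k[:,1],[.5,99.5]))
E
python3 - <<'E'
from tp import *
grasp(); held('w15'); held('s15')
E
```

```text
grasp pt [0.602  0.3394 0.1121] yaw 1.5763 w 0.0147 t 37.3667 F [-0.3 -0.3 -2.2] T [-0.07  0.03  0.05]
w15 7488 ztop 0.13344629153680848 slope [0.009 0.003 0.132] ((560.6016845703125, 341.1949157714844), 50.32207107543945) x rng [0.51220997 0.60983769] y [0.30884329 0.39023533]
s15 187 ztop 0.12970531013940892 slope [0.011 0.015 0.128] ((561.2402954101562, 339.7999572753906), 53.09606170654297) x rng [0.51043747 0.61390274] y [0.28791137 0.38776431]
```

Run:
```python
from h import *
gotoR([.6465,.0955,.115],1.576)
```

```text
shift [-2.439  0.43  -0.032] turn [-0.0006 -0.0007  0.0002] target [0.6465 0.0955 0.295 ]
```

Call:
move_arm:
  increments:
    - [[0,-0.4,0.07,-0.05,0,0,0],[0,-0.8,0.14,-0.05,0,0,0],[0,-0.8,0.14,-0.05,0,0,0]]

```text
time: 37.62
tool_pos: [0.6174, 0.253, 0.2924]
ee_rot: [-3.134, 0.007, 1.57]
wrist_force: [0.5, -0.1, -1.5]
width: 0.0148
```

Call:
move_arm:
  increments:
    - [[0,-0.4,0.07,0,0,0,0],[0,-0.8,0.14,0,0,0,0],[0,-0.8,0.14,0,0,0,0]]

```text
time: 37.87
tool_pos: [0.6316, 0.1726, 0.2921]
ee_rot: [-3.133, 0.007, 1.569]
wrist_force: [-0.4, 1.1, -0.2]
width: 0.0146
```

Call:
move_arm:
  increments:
    - [[0,-0.4,0.07,0,0,0,0],[0,-0.8,0.14,0,0,0,0],[0,-0.82,0.14,0,0,0,0],[0,-0.82,0.14,0,0,0,0],[0,-0.82,0.14,0,0,0,0]]

```text
time: 38.28
tool_pos: [0.6449, 0.0972, 0.2931]
ee_rot: [-3.134, -0.0, 1.575]
wrist_force: [-0.7, 0.7, -2.2]
width: 0.0145
```

Run:
```python
from tp import *
grasp();snap('wrist','w16');held('w16');gotoR([.6465,.0955,.063],1.576)
```

```text
grasp pt [0.6435 0.0973 0.1131] yaw 1.5751 w 0.0145 t 38.2833 F [-0.7  0.7 -2.2] T [-0.04 -0.03 -0.01]
w16 8548 ztop 0.12859458150802583 slope [-0.006 -0.004  0.128] ((600.0626831054688, 97.81893920898438), 50.40036392211914) x rng [0.55128697 0.64887029] y [0.06585613 0.14770713]
shift [-0.025  0.019  0.506] turn [-0.0046 -0.0002  0.0003] target [0.6465 0.0955 0.243 ]
```

View pics/w16.png

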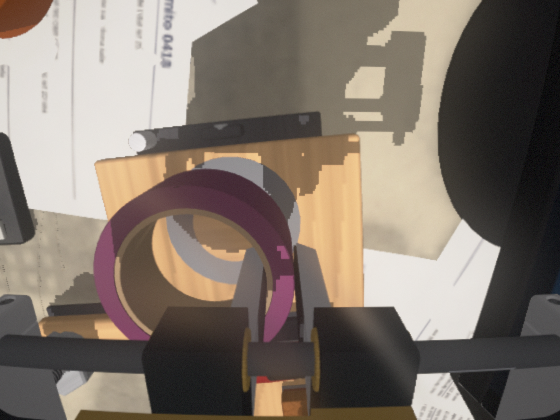

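Call:
move_arm:
  increments:
    - [[0,-0.025,0.035,0.2,-0.004,0,0],[0,-0.025,0.035,0.4,-0.004,0,0],[0,-0.025,0.035,0.5,-0.004,0,0],[0,-0.025,0.035,0.5,-0.004,0,0],[0,-0.025,0.035,0.5,-0.004,0,0]]

```text
time: 38.75
tool_pos: [0.6482, 0.0959, 0.2443]
ee_rot: [-3.141, 0.0, 1.578]
wrist_force: [0.3, -0.1, -1.6]
width: 0.0142
```

Run:
```python
from tp import *
grasp();gotoR([.648,.095,.0595],1.576); snap('wrist','w17')
```

```text
grasp pt [0.6481 0.0959 0.0643] yaw 1.5777 w 0.0142 t 38.75 F [ 0.3 -0.1 -1.6] T [ 0.   -0.02  0.02]
shift [-0.009 -0.002  0.048] turn [-0.0002  0.0002  0.0011] target [0.648  0.095  0.2395]
```

View pics/w17.png

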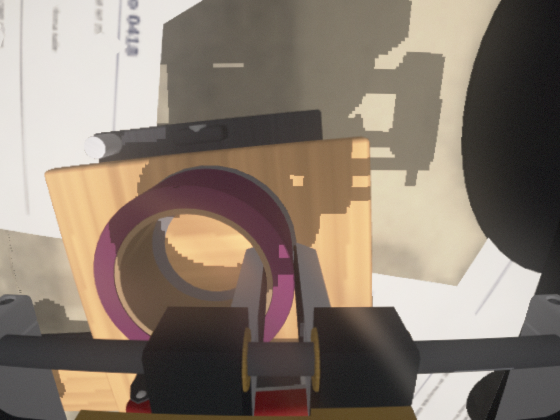

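Looks aligned with the ring. Lower to contact.

Call:
move_arm:
  increments:
    - [[0,0,0,0.02,0,0,0],[0,0,0,0.04,0,0,0],[0,0,0,0.04,0,0,0],[0,0,0,0.04,0,0,0]]

```text
time: 39.13
tool_pos: [0.6487, 0.0948, 0.2419]
ee_rot: [3.139, 0.0, 1.576]
wrist_force: [0.5, 0.3, -1.4]
width: 0.0145
```

Run:
```python
from tp import *
grasp(); snap('wrist','w18'); held('w18')
```

```text
grasp pt [0.6493 0.0947 0.0619] yaw 1.5761 w 0.0145 t 39.1333 F [ 0.5  0.3 -1.4] T [-0.05  0.05 -0.01]
w18 8349 ztop 0.07691756852116317 slope [ 0.004 -0.003  0.076] ((618.3950805664062, 75.66848754882812), 72.82146453857422) x rng [0.55707834 0.65445079] y [0.06313843 0.14511668]
```

View pics/w18.png

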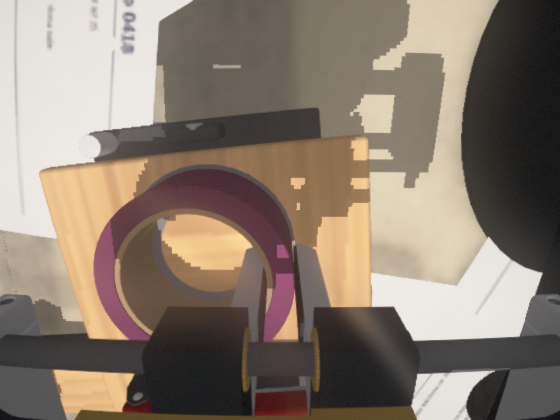

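Call:
move_arm:
  increments:
    - [[0,0,0,0.01,0,0,0],[0,0,0,0.02,0,0,0],[0,0,0,0.02,0,0,0]]

```text
time: 39.43
tool_pos: [0.6488, 0.0947, 0.2396]
ee_rot: [3.139, 0.0, 1.576]
wrist_force: [0.2, -0.2, -0.5]
width: 0.0146
```

Run:
```python
from tp import *
grasp()
```

```text
grasp pt [0.6493 0.0946 0.0596] yaw 1.576 w 0.0146 t 39.4333 F [ 0.2 -0.2 -0.5] T [-0.06  0.02 -0.02]
```

Call:
move_arm:
  increments:
    - [[0,0,0,0.01,0,0,0],[0,0,0,0.01,0,0,0],[0,0,0,0.01,0,0,0]]

```text
time: 39.68
tool_pos: [0.6488, 0.0947, 0.2392]
ee_rot: [3.138, 0.0, 1.576]
wrist_force: [0.5, -0.9, 3.4]
width: 0.0147
```

Run:
```python
from tp import *
grasp()
```

```text
grasp pt [0.6494 0.0946 0.0592] yaw 1.5761 w 0.0147 t 39.6833 F [ 0.5 -0.9  3.4] T [-0.1   0.32  0.02]
```

Call:
move_arm:
  increments:
    - [[0.42,0,0,0,0,0,0],[0.42,0,0,0,0,0,0],[0.42,0,0,0,0,0,0],[0.42,0,0,0,0,0,0],[0.42,0,0,0,0,0,0],[0.42,0,0,-0.3,0,0,0],[0.42,0,0,-0.7,0,0,0],[0.42,0,0,-1,0,0,0]]

```text
time: 40.35
tool_pos: [0.6484, 0.0948, 0.34]
ee_rot: [3.139, 0.0, 1.576]
wrist_force: [0.8, -0.3, 0.1]
width: 0.0395
```

Run:
```python
from h import *
grasp();goto([.52,.0,.45],1.576)
```

```text
grasp pt [0.6488 0.0948 0.16  ] yaw 1.5762 w 0.0395 t 40.35 F [ 0.8 -0.3  0.1] T [-0.1  -0.04 -0.02]
shift [-0.942 -1.287 -1.103] turn [0.0014 0.0002 0.0002]
```

Call:
move_arm:
  increments:
    - [[0.42,0,0,-0.5,0,0,0],[0.42,-0.8,-0.5,-1,0,0,0],[0.42,-0.8,-0.5,-1,0,0,0],[0.42,-0.8,-0.5,-1,0,0,0],[0.42,-0.8,-0.5,-1,0,0,0]]

```text
time: 40.77
tool_pos: [0.5971, 0.0115, 0.4441]
ee_rot: [3.131, 0.003, 1.572]
wrist_force: [0.6, 0.4, 1.7]
width: 0.0396
```

Call:
move_arm:
  increments:
    - [[1,-0.5,-0.1,0,0,0,0],[1,-0.5,-0.1,0,0,0,0],[1,-0.5,-0.1,0,0,0,0],[1,-0.5,-0.1,0,0,0,0]]

```text
time: 41.1
tool_pos: [0.5892, -0.0353, 0.4373]
ee_rot: [3.141, -0.001, 1.575]
wrist_force: [0.5, 0.2, -0.4]
width: 0.0629
```

Run:
```python
from h import *
st()
snap('wrist','w19')
for n in('scene','side'): snap(n,n[:2]+'19')
for f in('sc19','si19','w19'): tilt(f)
hexyaw('w19',.05,.072)
```

```text
{'time': 41.1, 'joint_positions': [-0.1562, 0.1737, 1.2104, 0.0012, 1.7568, -0.1607], 'qvel': [0.0267, 0.0043, -0.0072, 0.0021, 0.0025, -0.0], 'joint_torque': [-0.8622, -38.1064, -30.4545, -0.033, 0.0256, -0.015], 'tool_pos': [0.5892, -0.0353, 0.4373], 'ee_rot': [3.1407, -0.001, 1.5755], 'wrist_force': [0.4928, 0.1813, -0.374], 'wrist_torque': [-0.0799, 0.0487, 0.0024], 'width': 0.0629}
sc19 3932 3210 slope x,y,z0 [-0.0006  0.0014  0.0287]
   desk [ 0.0036  0.005  -0.0011] 17414
si19 2152 1797 slope x,y,z0 [-0.0003 -0.0002  0.0306]
   desk [0.0036 0.005  0.0009] 11480
w19 33706 32528 slope x,y,z0 [-0.0003  0.0012  0.029 ]
   desk [ 0.009   0.0096 -0.0033] 55461
w19 1179 argmin 6.0 0.049257236842722686 phase 8.883679089026643 circle 0.45277919921875 -0.02658095703125 0.0285970703125 z 0.058613368484037295
```

View pics/w19.png

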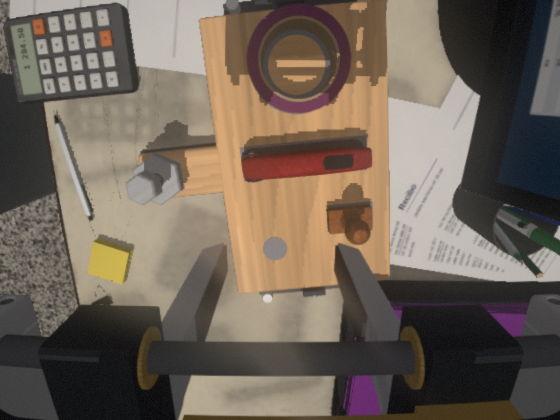

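View pics/sc19.png

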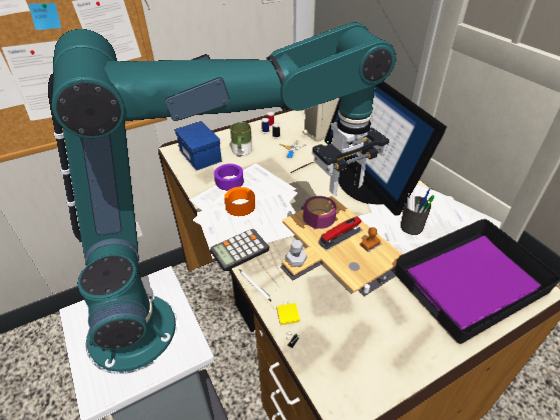

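Run:
```python
from h import *
for f in('w19','sc19','si19'):
    im,d,P=load(f); X=cloud(P,d); hsv=cv2.cvtColor(im,cv2.COLOR_RGB2HSV); h=hsv[...,0].astype(int)
    z=X[...,2]; near=lambda c,r:(np.hypot(X[...,0]-c[0],X[...,1]-c[1])<r)
    R=lambda m:[np.round(v,1) for v in cv2.minAreaRect((X[m][:,:2]*1e3).astype(np.float32))]
    m=near((.606,.095),.062)&(abs(z-.074)<.005); print(f,'tape',m.sum(),R(m),cv2.minEnclosingCircle((X[m][:,:2]*1e3).astype(np.float32)))
    m=near((.616,-.007),.09)&(abs(X[...,1]+.007)<.035)&(z>.06)&(z<.082); print('  stapler arm',m.sum(),R(m))
    m=near((.616,-.007),.09)&(abs(X[...,1]+.007)<.03)&(z>.034)&(z<.082); print('  stapler all',m.sum(),R(m))
    m=near((.674,-.077),.04)&(z>.04)&(z<.05); print('  foot',m.sum(),R(m) if m.any() else '')
    m=near((.674,-.077),.04)&(z>.085); print('  knob',m.sum(),R(m) if m.any() else '')
```

```text
w19 tape 4303 [array([605.4,  95.5]), array([99.8, 99. ]), np.float64(48.1)] ((605.7523803710938, 95.4613265991211), 50.48296356201172)
  stapler arm 3148 [array([616.3,  -7.6]), array([136.6,  30.5]), np.float64(4.1)]
  stapler all 4083 [array([614.3,  -5.3]), array([140.7,  34.3]), np.float64(5.9)]
  foot 728 [array([670.5, -75.7]), array([51.2, 30.1]), np.float64(5.9)]
  knob 456 [array([669.8, -63.1]), array([23.9, 49.2]), np.float64(1.8)]
sc19 tape 320 [array([605.3,  93.8]), array([99.8, 99.2]), np.float64(70.9)] ((606.8355712890625, 95.94745635986328), 53.42692184448242)
  stapler arm 354 [array([616.9,  -7.7]), array([136.4,  31.1]), np.float64(7.4)]
  stapler all 652 [array([614.5, -11.9]), array([139.8,  34.4]), np.float64(2.4)]
  foot 119 [array([671.1, -78. ]), array([52.1, 30.4]), np.float64(5.2)]
  knob 315 [array([657.6, -64.3]), array([43., 51.]), np.float64(1.2)]
si19 tape 247 [array([605. ,  92.2]), array([102.8,  97.2]), np.float64(37.9)] ((603.2103881835938, 94.66001892089844), 53.39146423339844)
  stapler arm 289 [array([616.3, -12.7]), array([137.2,  30.4]), np.float64(2.0)]
  stapler all 623 [array([615.9, -13.1]), array([148.5,  36.7]), np.float64(1.3)]
  foot 87 [array([670.4, -79.1]), array([56.2, 32.1]), np.float64(1.6)]
  knob 236 [array([664.6, -63.7]), array([44.1, 47.9]), np.float64(50.9)]
```

Run:
```python
from bench import robot
print(robot.close_job())
```

```text
the job is handed in; nothing more can be done
None
```

The board is level, the jam nut is tight, and the tape roll, stapler and rubber stamp stand on their grey patches. I handed the job in at about 41 s of the 210 s allowed; no verdict was reported.

**What I did:**
- I loosened the nut by about 1.45 rad and turned the screw about 4.0 rad counter-clockwise. I then tightened the nut down to its stop, where the wrist torque rose to 1.2 N m.
- I placed the stapler, then the stamp, then the burgundy tape roll. The orange and purple rolls were left alone, and I saw no glue stick on the desk, so its patch is empty.

**Last checks:**
- **Board:** tilt under 0.001 rad in all three cameras.
- **Nut:** its top is 58.6 mm above the desk; 59 mm is tight and level.
- **Supplies (wrist camera):** offsets from their patch centres are about 1.5 mm for the tape roll, 1 to 3.5 mm for the stapler and 3 to 5 mm for the stamp. The stapler and stamp lie along their patches.

**Disagreements:** the scene and side cameras put items up to about 7 mm away from the wrist camera's reading in y, and patch readings varied by 2 to 3 mm between wrist views. Against the wrist-camera patch centres, even the outlying readings stay inside the 12 mm limit. I did not measure the mug, calculator or note block after the moves; they looked unmoved in the last pictures.

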